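Pry the retaining clip off the sample changer's spindle

TASK

Take the spring clip off the sample changer's spindle so that the tray can later be lifted for washing: take the orange-handled wedge from the rack, slide it down between the spindle and the closed end (bow) of the clip until the clip spreads and comes off over the tray's slot, without touching the clip with the fingers while it is still on the spindle and without forcing it. Then put the wedge back upright in the rack and lay the clip in the glass dish; leave everything else where it is.

Things in the scene. Friction and masses are not known exactly. Their poses are not given: they have to be found in the camera images.
- changer: Sample changer, fixed: grey round base with a black front panel, on it a white tray disc 144 mm across with nine empty vial pockets, its flat top 75 mm above the bench. Origin: on the spindle axis at bench level, z up. Its -x points to the front panel and along the slot: the way in which the clip comes off. The tray does not turn.
- spindle (a point): On the axis of the steel spindle at the level of the tray top. From here up to 10.5 mm the spindle has a neck 14 mm in diameter; the clip sits on it.
- spindle_head (a point): Centre of the spindle's top, 21 mm above the tray. The head is 18 mm in diameter over the upper 10.5 mm (top edge bevelled 2 mm); its lower edge overhangs the neck and keeps the clip from being lifted.
- slot (a point): Point at the tray top in the middle of the pry slot, 30 mm from the spindle axis along the changer's -x. The slot is 15 mm wide, 26 mm deep, and runs radially from 8 mm beside the spindle axis to the rim, under the bow of the clip, so that the wedge can go down past the clip.
- clip: Dark spring-steel strip clip, 27 (x) x 27 (y) x 9 mm high, about 24 g, lying on the tray round the spindle's neck, with 0.5 mm play. Origin: centre of the neck it grips, at its underside. Legs run to +x (ends at +12.5 mm), pinched in to gaps of 12 mm at x = -4 and 10 mm at x = +6 mm, and are sprung. It must go 22 mm to its -x to be clear of the head and be lifted straight up.
- clip_bow (a point): Middle of the inner top edge of the clip's straight bow (clip x = -12, z = 9 mm), 3 mm from the head. Bow: x = -15 to -12, y = -13.5 to 13.5 mm; gripped across its two ends it is stiff. Pushed about 6 mm to -x, against some 8 to 12 N, the clip spreads and lets go; it can then be pushed on along the slot.
- wedge: Wedge tool, about 70 g. Origin: on the handle's axis at the underside of its black collar (34 x 24 x 5 mm), z up. Below it hangs the steel blade, 10 mm wide (y), on a worn rivet. Blade set straight: flat face at x = +6.5 mm all the way to the tip at z = -45 mm (this face goes against the spindle); the other face at x = -6.5 mm down to z = -21 mm, then sloping at 25 degrees to a 2 mm thick tip.
- wedge_handle (a point): Point on the axis of the wedge's orange handle, 38 mm above the collar's underside. Handle 14 (x) x 18 (y) mm, from 5 to 64 mm above the collar. The rivet (6 mm under the collar, along y) is worn: the blade may stand askew, its tip anywhere from 2 mm to the tool's +x to 4.5 mm to its -x of straight, and stays so unless pushed with over 3 to 4 N at the tip. Friction about 0.2.
- rack: Blue tool rack, fixed, 52 (x) x 84 (y) x 52 mm high; origin at the centre of its underside. Two pockets 27 (x) x 17 (y) mm, 48 mm deep, open to the top, at y = -19 and +19 mm. The tools hang in them by their collars (underside at 52 mm), about 1 mm loose, x axes along the rack's. The wedge starts in either pocket and goes back to either free one.
- scraper: Thin scraper with the same handle in grey, in the other pocket of the rack, origin likewise at its collar's underside; not needed.
- dish: Clear glass crystallising dish, 101 mm across, 39 mm high, inner floor 4 mm above its underside, free inner width about 80 mm; loose. Origin at the centre of its underside.
- beaker_50: Small glass beaker, 48 x 56 mm high, bystander; origin at its underside.
- crucible: White crucible, 42 x 35 mm high, bystander; origin at its underside.
- crucible_lid: White crucible lid, 45 x 13 mm high, bystander; origin at its underside.

How it is judged:
By the outcome, as a careful person would: the job done as asked, in the order asked, and still so for the second after the job is handed in, with the robot touching nothing.
It also fails if it takes over 58 s, if anything falls off the work surface, if the arm or the gripper's body presses on something with over 40 N, if the wrist force passes 120 N, or if a joint passes its speed limit or range.

ROBOT

A 6-joint arm with a two-finger parallel gripper is mounted at the origin on a cart in front of the work surface, level with it; the furniture and walls round the work are solid. World frame = base frame: x ahead of the robot, y to its left, z up, the work surface at z = 0. Lengths are in m, angles in rad, forces in N, time in s.
With the tool pointing down it reaches from about 0.425 to 0.95 m from the base axis. Payload 14.7 kg.
Tool frame: the origin (TCP) lies midway between the tips of the shut fingers; the grasp point (between the pads) lies 19 mm behind it (ctrl.grip_point_offset is the distance from the TCP to the grasp point, in m); z points along the fingers, y is the direction in which the jaws open and shut (so a half turn about z gives the same grasp; the last joint's range is limited). The gripper opens to 85 mm and grips with 20 to 120 N. Pads are 22 mm wide; open, the fingers measure 114 mm over their backs; the gripper's body (76 mm by 85 mm) begins 54 mm behind the grasp point. The pads swing forward as they close: fully open they stand 13 mm farther back than shut.
Start: joints at [-1.175, 0.48, 1.596, -0, 1.065, -0.047], TCP at [0.279, -0.587, 0.231] pointing down, gripper open.
Joint ranges: [-2.75, 2.75], [-0.82, 2.05], [0.23, 2.67], [-1.56, 4.7], [0.09, 2.69], [-2.92, 2.92]. Speed limits (rad/s): [1.89, 1.89, 2.39, 3.01, 3.01, 3.01].

INTERFACE

Orientations are given as a unit quaternion [x, y, z, w].
In Python, from workcell import ctrl gives the robot as it stands.
- The arm moves only by the tool send_rows, never from a script. Its argument "commands" is one flat list of numbers, 7 for each row, row after row: the shift along the tool's x, y, z in cm, then the turn, a rotation vector about the tool's x, y, z in degrees, then the closure, from 0 (fully open) to 1 (shut). In form: [tx, ty, tz, ax, ay, az, fingers, tx, ty, tz, ax, ay, az, fingers, ...]. A call has 1 to 8 rows; each row shifts and turns the pose as measured when the row begins, along the tool's axes as they then stand; what a row does not reach is not made up. A row lasts 1/10 s, in which the tool goes at most 50 mm and 8.59 degrees, less where a joint would pass 70% of its speed; a pose out of reach is approached as far as the arm can. A call with a gripper value outside its range is refused whole. The fingers move at their own pace and stop on an object; "grip_force" is the grip in N (left out, the last holds). Time passes only in rows, so rows that do not move let the fingers close. It gives the time, the measured TCP pose, the force and the opening at its end, in the units of the state.
- ctrl.state(): the state, without advancing time (a new reading comes with each control period).
- ctrl.get_image(name): name is "scene" or "top" or "wrist"; returns (picture, depth): 420x560x3 uint8, red, green, blue; 420x560 float32, m along the optical axis (not along the pixel's ray), 0 where there is no reading.
- ctrl.camera_model(name): a dict with "camera_matrix" (3x3 intrinsics, pixels), "k1" (the pictures are not rectified: a ray, as slopes to the right and down, at radius r is drawn at 1 + k1 r^2 times it, then the intrinsics apply), "R" (3x3) and "t" (3): a world point X has camera coordinates R X + t. Camera axes: x right, y down, z forward; pixel columns grow to the right and rows downward; lengths in m; the calibration is good to about 2 mm. A picture is of the moment at which its call begins: read the wrist's pose just before it. camera_model takes no time and is no camera call; for the wrist camera it gives the pose at the moment of the call.
- ctrl.sign_off(): hands the job in, once; it reports no verdict.
The state is a dict: "time_s": time; "joint_pos": joint angles; "joint_vel": joint speeds; "joint_efforts": joint torques, N m; "tool_pos": TCP position; "orientation": TCP orientation; "wrist_force": force on the tool from outside, world axes, zero at the start; "ft_torque": the same for the moment, N m; "gripper_width": finger opening in m.
Only numpy, scipy, OpenCV 4.12 (cv2) and the standard library are available. Lean on these libraries where they do the work, as an engineer would, in place of code of your own. Each camera call takes 0.05 s, during which the arm holds its last target. There are 200 camera calls.

## Working session

There is one attempt and no reset: what is moved stays moved. The work goes in short steps, Python scripts to look and compute and a tool call to move; the robot and the scene stay as the last step left them, time stands still between calls to the robot, and variables do not carry over. Pictures are saved under pics/ and viewed, about 8 in all and at most 12, crops included, and the job is handed in when it is done.

Besides the shell and the picture viewer there is one more tool, called after "Emit:" as name(argument=value, ...) on one line, values as JSON. send_rows: Moves the arm, as the interface text tells. Its arguments: {"type":"object","properties":{"commands":{"type":"array"},"grip_force":{"type":"number"}},"required":["commands"]}

```bash
ls; mkdir -p pics; cat > h.py <<'E'
import numpy as np, cv2, json
from workcell import ctrl
from scipy.spatial.transform import Rotation as Rn
def save(name,fn):
    st=ctrl.state(); m=ctrl.camera_model(name); im,d=ctrl.get_image(name)
    np.savez('pics/'+fn+'.npz',im=im,d=d,K=m['camera_matrix'],k1=m['k1'],R=m['R'],t=m['t'])
    cv2.imwrite('pics/'+fn+'.png',im[:,:,::-1]); return st
class V:
    def __init__(s,fn):
        z=np.load('pics/'+fn+'.npz'); s.__dict__.update({k:z[k] for k in z.files})
        s.k1=float(s.k1); s.c=-s.R.T@s.t
    def ray(s,u,v):
        p=cv2.undistortPoints(np.array([[[u,v]]],float),s.K,np.array([s.k1,0,0,0.]))[0,0]
        return np.array([p[0],p[1],1.])
    def atz(s,u,v,z):
        r=s.R.T@s.ray(u,v); return s.c+r*(z-s.c[2])/r[2]
    def dep(s,u,v,w=1):
        p=s.d[int(v)-w:int(v)+w+1,int(u)-w:int(u)+w+1]; p=p[p>0]
        if len(p)==0: return None
        return s.c+s.R.T@s.ray(u,v)*np.median(p)
    def proj(s,X):
        X=np.atleast_2d(X).astype(float)
        return cv2.projectPoints(X,cv2.Rodrigues(s.R)[0],s.t,s.K,np.array([s.k1,0,0,0.]))[0][:,0]
    def crop(s,u0,v0,u1,v1,k,fn):
        c=s.im[v0:v1,u0:u1,::-1]; cv2.imwrite('pics/'+fn+'.png',cv2.resize(c,None,fx=k,fy=k,interpolation=cv2.INTER_CUBIC))
E
python3 - <<'E'
from h import *
save('top','t0'); save('scene','s0')
a=cv2.imread('pics/t0.png'); b=cv2.imread('pics/s0.png')
cv2.imwrite('pics/m0.png',np.vstack([a,b])[:, :] if 0 else cv2.resize(np.hstack([a,b]),None,fx=0.714,fy=0.714))
for n in('t0','s0'):
    v=V(n);print(n,v.c,v.R.round(3).tolist(),v.K.round(1).tolist(),v.k1)
E
```

```text
pics
t0 [0.39810989 0.3560399  0.93537396] [[-0.012, -1.0, -0.003], [-0.989, 0.012, -0.15], [0.15, 0.001, -0.989]] [[544.8, 0.0, 267.2], [0.0, 544.8, 216.7], [0.0, 0.0, 1.0]] -0.21067123711126468
s0 [-0.03218478  0.85189462  0.4881306 ] [[-0.663, -0.748, -0.024], [-0.334, 0.324, -0.885], [0.67, -0.579, -0.464]] [[427.6, 0.0, 274.5], [0.0, 427.6, 206.7], [0.0, 0.0, 1.0]] -0.01663907508961905
```

View pics/t0.png

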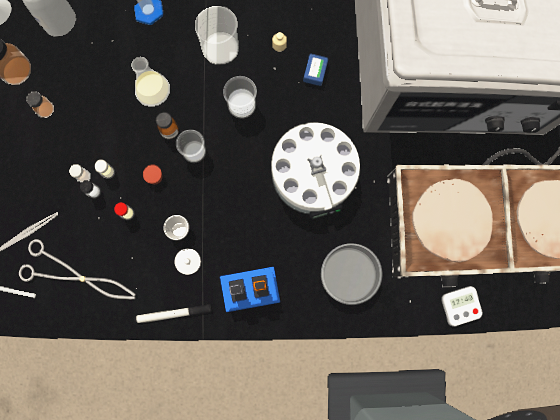

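View pics/s0.png

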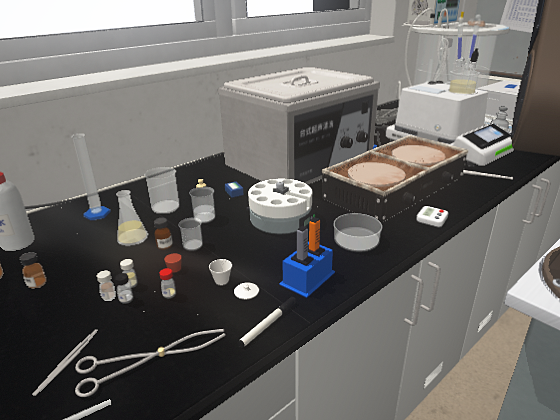

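The top view shows the changer at about (316,168) with its slot running toward (327,205). The rack is at (250,289) with the orange-handled wedge in the right pocket (262,285), and the dish is at (351,273). I'll enlarge these next.

```bash
python3 - <<'E'
from h import *
v=V('t0')
a=v.im[115:225,262:372,::-1]; b=v.im[250:330,205:300,::-1]
A=cv2.resize(a,(440,440),interpolation=cv2.INTER_CUBIC); B=cv2.resize(b,(360,303),interpolation=cv2.INTER_CUBIC)
B=cv2.copyMakeBorder(B,0,137,0,0,cv2.BORDER_CONSTANT)
cv2.imwrite('pics/c0.png',np.hstack([A,B]))
# tray circle, rack
hsv=cv2.cvtColor(v.im,cv2.COLOR_RGB2HSV)
m=((hsv[...,0]>100)&(hsv[...,0]<125)&(hsv[...,1]>150)&(hsv[...,2]>60)).astype(np.uint8); m[:240]=0
ys,xs=np.nonzero(m); P=np.array([v.dep(x,y,0) if v.d[y,x]>0 else [np.nan]*3 for x,y in zip(xs,ys)])
ok=np.abs(P[:,2]-.052)<.005; Q=P[ok]; r=cv2.minAreaRect((Q[:,:2]*1000).astype(np.float32)); print('rack',r,Q[:,2].mean())
print('tray pts',[v.dep(*p) for p in [(290,150),(345,150),(300,190)]])
uu,vv=np.meshgrid(range(265,370),range(115,225)); P=np.array([v.dep(x,y,0) if v.d[y,x]>0 else [np.nan]*3 for x,y in zip(uu.ravel(),vv.ravel())])
ok=np.abs(P[:,2]-.075)<.004;print('tray',cv2.minEnclosingCircle((P[ok][:,:2]*1000).astype(np.float32)),P[ok][:,2].mean())
uu,vv=np.meshgrid(range(315,390),range(238,310)); P=np.array([v.dep(x,y,0) if v.d[y,x]>0 else [np.nan]*3 for x,y in zip(uu.ravel(),vv.ravel())])
ok=np.abs(P[:,2]-.037)<.005;print('dish',cv2.minEnclosingCircle((P[ok][:,:2]*1000).astype(np.float32)),ok.sum())
for n,u,w in[('beaker',240,97),('cruc',176,228)]: print(n,v.dep(u,w))
print(v.dep(262,285),v.dep(237,290),v.dep(316,161))
print(ctrl.state())
E
```

```text
rack ((415.9746398925781, 388.32452392578125), (52.61420822143555, 84.41657257080078), 9.845035552978516) 0.05188855524581358
tray pts [array([0.64484127, 0.3172664 , 0.05323347]), array([0.64427734, 0.22459106, 0.05282801]), array([0.57196419, 0.3033678 , 0.0745791 ])]
tray ((631.1359252929688, 257.0586853027344), 97.18643188476562) 0.07452283422534905
dish ((438.063720703125, 218.76266479492188), 51.080562591552734) 429
beaker [0.75205993 0.40250249 0.02317401]
cruc [0.52200628 0.51542855 0.00300477]
[0.41934357 0.36568044 0.11775288] [0.41224448 0.40311255 0.11796105] [0.61432301 0.27817444 0.09628334]
{'time_s': 0.1, 'joint_pos': array([-1.17461352e+00,  4.80787370e-01,  1.59679980e+00, -1.66574460e-05,
        1.06510937e+00, -4.66077814e-02]), 'joint_vel': array([ 0.00072288, -0.00231925, -0.00336288,  0.00185249, -0.00015816,
        0.00050275]), 'joint_efforts': array([ 1.09521756e-03, -9.52256727e+01, -4.31040645e+01, -3.97187750e-05,
        5.24425341e-03, -9.78954517e-06]), 'tool_pos': array([ 0.27836796, -0.58696919,  0.23072885]), 'orientation': array([ 9.75590969e-01,  2.19594982e-01, -1.03156050e-04, -5.42270421e-04]), 'wrist_force': array([-1.27527157, -0.22132868,  0.45368905]), 'ft_torque': array([-0.02232319,  0.02907734, -0.02055924]), 'gripper_width': 0.08569229924896503}
```

View pics/c0.png

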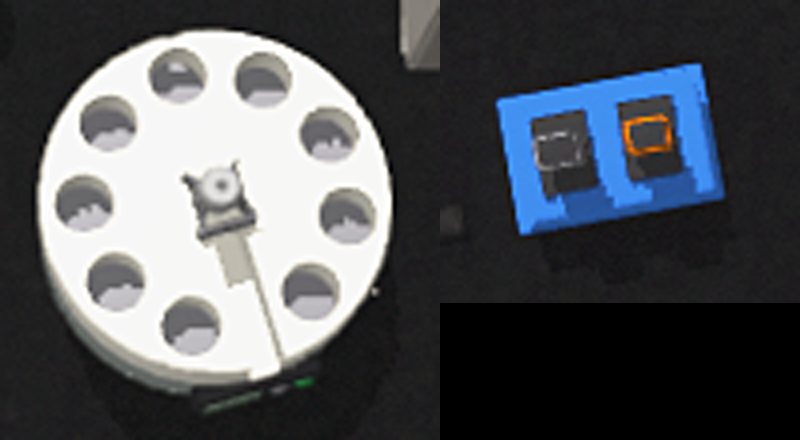

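The crop shows the spindle head at about (317,161), the clip bow at (319,171), and the slot running to the rim at about (328,207). The wedge handle is in the rack's right pocket. Next I'll get the numeric geometry and the obstacle heights along the swing path.

```bash
python3 - <<'E'
from h import *
v=V('t0')
f=lambda x,y:(262+x/4,115+y/4)
uu,vv=np.meshgrid(range(262,372),range(115,225)); P=np.array([v.dep(x,y,0) if v.d[y,x]>0 else [np.nan]*3 for x,y in zip(uu.ravel(),vv.ravel())])
ok=(np.abs(P[:,2]-.075)<.004)&(np.hypot(P[:,0]-.615,P[:,1]-.27)<.085);Q=(P[ok][:,:2]*1000).astype(np.float32)
print('tray',cv2.fitEllipse(cv2.convexHull(Q)),cv2.minEnclosingCircle(Q))
h=(np.abs(P[:,2]-.096)<.004)&(np.hypot(P[:,0]-.615,P[:,1]-.27)<.03);print('head',P[h].mean(0),h.sum())
s=v.atz(*f(265,372),.075);s2=v.atz(*f(235,235),.075); hd=v.atz(*f(220,184),.096);b=v.atz(*f(228,226),.084)
for n,p in[('slotend',s),('slotin',s2),('head',hd),('bow',b)]: print(n,p.round(4),np.degrees(np.arctan2(*(hd-p)[[1,0]])).round(1))
uu,vv=np.meshgrid(range(0,560,3),range(0,420,3)); P=np.array([v.dep(x,y,0) if v.d[y,x]>0 else [np.nan]*3 for x,y in zip(uu.ravel(),vv.ravel())])
for x in np.arange(.3,.9,.1):
    print(round(x,2),[(round(y,2),round(float(np.nanmax(np.r_[0,P[(abs(P[:,0]-x)<.05)&(abs(P[:,1]-y)<.05)][:,2]])),2)) for y in np.arange(-.15,.6,.1)])
E
```

```text
tray ((614.61181640625, 276.6884765625), (142.23341369628906, 143.2852020263672), 38.389259338378906) ((614.6417236328125, 276.36968994140625), 72.01036834716797)
head [0.61476149 0.27645773 0.09543479] 93
slotend [0.5419 0.2586 0.075 ] 13.9
slotin [0.5984 0.2691 0.075 ] 25.1
head [0.6144 0.2766 0.096 ] 0.0
bow [0.6001 0.2727 0.084 ] 15.1
0.3 [(np.float64(-0.15), 0.0), (np.float64(-0.05), 0.0), (np.float64(0.05), 0.35), (np.float64(0.15), 0.0), (np.float64(0.25), 0.01), (np.float64(0.35), 0.01), (np.float64(0.45), 0.01), (np.float64(0.55), 0.0)]
0.4 [(np.float64(-0.15), 0.09), (np.float64(-0.05), 0.09), (np.float64(0.05), 0.09), (np.float64(0.15), 0.1), (np.float64(0.25), 0.04), (np.float64(0.35), 0.12), (np.float64(0.45), 0.12), (np.float64(0.55), 0.02)]
0.5 [(np.float64(-0.15), 0.09), (np.float64(-0.05), 0.09), (np.float64(0.05), 0.09), (np.float64(0.15), 0.1), (np.float64(0.25), 0.08), (np.float64(0.35), 0.07), (np.float64(0.45), 0.03), (np.float64(0.55), 0.05)]
0.6 [(np.float64(-0.15), 0.09), (np.float64(-0.05), 0.09), (np.float64(0.05), 0.09), (np.float64(0.15), 0.1), (np.float64(0.25), 0.1), (np.float64(0.35), 0.08), (np.float64(0.45), 0.06), (np.float64(0.55), 0.06)]
0.7 [(np.float64(-0.15), 0.18), (np.float64(-0.05), 0.25), (np.float64(0.05), 0.26), (np.float64(0.15), 0.26), (np.float64(0.25), 0.08), (np.float64(0.35), 0.08), (np.float64(0.45), 0.07), (np.float64(0.55), 0.07)]
0.8 [(np.float64(-0.15), 0.24), (np.float64(-0.05), 0.26), (np.float64(0.05), 0.25), (np.float64(0.15), 0.26), (np.float64(0.25), 0.02), (np.float64(0.35), 0.07), (np.float64(0.45), 0.1), (np.float64(0.55), 0.11)]
0.9 [(np.float64(-0.15), 0.0), (np.float64(-0.05), 0.0), (np.float64(0.05), 0.0), (np.float64(0.15), 0.19), (np.float64(0.25), 0.0), (np.float64(0.35), 0.04), (np.float64(0.45), 0.1), (np.float64(0.55), 0.06)]
```

Emit:
send_rows(commands=[0,0,-4,0,0,0,0,3,-3,-2,0,0,-4,0,4.5,-2,0,0,0,-5,0,4.9,-1.2,0,0,0,-5,0,4.9,-0.5,0,0,0,-5,0,4.9,-0.2,0,0,0,-5,0,4.9,-0.2,0,0,0,-5,0,4.9,-0.2,0,0,0,-5,0], grip_force=40)

```text
time_s: 0.9
tool_pos: [0.4809, -0.3154, 0.2908]
orientation: [0.866, 0.5, 0.0, -0.002]
wrist_force: [0.3, -0.7, 0.0]
gripper_width: 0.0855
```

Emit:
send_rows(commands=[4.9,-0.2,0,0,0,-5,0,4.9,-0.2,0,0,0,-5,0,4.9,-0.2,0,0,0,-5,0,4.9,-0.2,0,0,0,-5,0,4.9,-0.2,0,0,0,-5,0,4.9,-0.2,0,0,0,-5,0,4.9,-0.2,0,0,0,-5,0,4.9,-0.2,0,0,0,-5,0])

```text
time_s: 1.7
tool_pos: [0.5452, 0.0708, 0.2899]
orientation: [0.631, 0.776, 0.001, -0.002]
wrist_force: [1.2, 1.1, -0.3]
gripper_width: 0.0858
```

Emit:
send_rows(commands=[4.7,-0.9,0,0,0,2,0,4.6,-0.9,0,0,0,0,0,4.6,-0.9,0,0,0,0,0,4.6,-0.9,0,0,0,0,0,4.6,-0.9,0,0,0,0,0,4.6,-0.9,0,0,0,0,0,4.0,-0.9,0,0,0,0,0,0,0,0,0,0,0,0.3])

```text
time_s: 2.5
tool_pos: [0.4177, 0.3881, 0.2898]
orientation: [0.642, 0.767, -0.0, -0.003]
wrist_force: [0.0, -0.3, -0.4]
gripper_width: 0.0735
```

```bash
python3 - <<'E'
from h import *
st=save('wrist','w1'); print(st['tool_pos'],Rn.from_quat(st['orientation']).as_matrix().round(3).tolist(),st['gripper_width'])
v=V('w1'); print(v.c,v.R.round(3).tolist()); print(v.proj([[.4193,.3696,.116],[.416,.3883,.052]]))
E
```

```text
[0.41767668 0.38813668 0.28984891] [[-0.177, 0.984, -0.005], [0.984, 0.177, 0.004], [0.005, -0.004, -1.0]] 0.0735145194587519
[0.40801527 0.4510418  0.43148423] [[0.984, 0.177, -0.005], [0.172, -0.952, 0.254], [0.041, -0.251, -0.967]]
[[276.06201062 206.23813666]
 [276.63731687 176.83598102]]
```

View pics/w1.png

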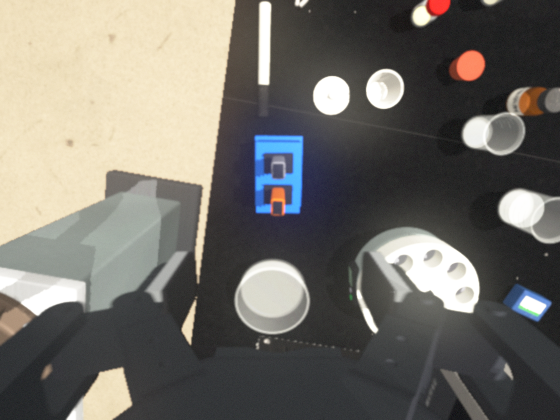

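The wrist view shows the orange handle top at about (277,208), within 2 px of the prediction. I'll refine the handle axis by depth.

```bash
python3 - <<'E'
from h import *
v=V('w1')
uu,vv=np.meshgrid(range(250,305),range(130,220)); P=np.array([v.dep(x,y,0) if v.d[y,x]>0 else [np.nan]*3 for x,y in zip(uu.ravel(),vv.ravel())])
for n,s in(('wedge',P[:,1]<.388),('scr',P[:,1]>=.388)):
    k=s&(P[:,2]>.11); print(n,P[k].mean(0),P[k].min(0),P[k].max(0),k.sum())
k=abs(P[:,2]-.052)<.004; print(cv2.minAreaRect((P[k][:,:2]*1000).astype(np.float32)))
c=v.atz(277,208,.116); print(c)
st=ctrl.state(); R=Rn.from_quat(st['orientation']).as_matrix()
print('shift cm', R.T@(np.array([.4195,.3685,.071])-st['tool_pos'])*100, 'yaw y',np.degrees(np.arctan2(R[1,1],R[0,1])))
E
```

```text
wedge [0.41975158 0.37015603 0.11529886] [0.41248042 0.35993537 0.11002508] [0.42740392 0.37869193 0.11866756] 235
scr [0.41414907 0.40602814 0.11541724] [0.40673893 0.3961657  0.11084923] [0.42163758 0.41463769 0.1184515 ] 245
((417.22314453125, 387.79638671875), (51.40265655517578, 84.03854370117188), 9.424606323242188)
[0.42054216 0.3679748  0.116     ]
shift cm [-1.86294809 -0.09551185 21.86163102] yaw y 10.185994808144454
```

Emit:
send_rows(commands=[-1.8,-0.1,4,0,0,0,0.4,0,0,5,0,0,0,0.5,0,0,5,0,0,0,0.5,0,0,4,0,0,0,0.5,0,0,2.5,0,0,0,0.5,0,0,1.4,0,0,0,0.5,0,0,0,0,0,0,0.6,0,0,0,0,0,0,0.65])

```text
time_s: 3.35
tool_pos: [0.4233, 0.3622, 0.0642]
orientation: [0.643, 0.766, -0.0, -0.002]
wrist_force: [0.6, -0.4, 0.2]
gripper_width: 0.03
```

Emit:
send_rows(commands=[0.78,-0.22,-0.7,0,0,0,0.65,0,0,0,0,0,0,0.65,0,0,0,0,0,0,0.65], grip_force=80)

```text
time_s: 3.65
tool_pos: [0.4212, 0.3704, 0.0748]
orientation: [0.643, 0.766, 0.002, -0.002]
wrist_force: [-0.7, 0.3, -0.1]
gripper_width: 0.0301
```

Emit:
send_rows(commands=[0,-0.1,0.3,0,0,0,0.7,0,0,0,0,0,0,0.9,0,0,0,0,0,0,1,0,0,0,0,0,0,1,0,0,0,0,0,0,1])

```text
time_s: 4.15
tool_pos: [0.4205, 0.3708, 0.0729]
orientation: [0.643, 0.766, 0.003, -0.001]
wrist_force: [0.1, -0.9, 0.2]
gripper_width: 0.0133
```

Emit:
send_rows(commands=[0,0,-1.5,0,0,0,1,0,0,-3,0,0,0,1,0,0,-4,0,0,0,1,0,0,-3,0,0,0,1,0,0,0,0,0,0,1,0,0,0,0,0,0,1])

```text
time_s: 4.75
tool_pos: [0.4195, 0.3692, 0.1904]
orientation: [0.643, 0.766, 0.001, -0.002]
wrist_force: [0.2, 0.2, -0.8]
gripper_width: 0.013
```

```bash
python3 - <<'E'
from h import *
st=save('wrist','w2'); print(st['tool_pos'],st['orientation'],st['gripper_width'])
save('scene','s2')
w=V('w2');s=V('s2'); print(w.K)
p=st['tool_pos']; R=Rn.from_quat(st['orientation']).as_matrix()
tip=p+R@[0,0,.066]; a=w.proj([tip])[0];b=s.proj([tip])[0];print(a,b)
def cr(v,c,h,k):
    x=int(np.clip(c[0]-h,0,560-2*h));y=int(np.clip(c[1]-h,0,420-2*h)); print('crop0',x,y,k); return cv2.resize(v.im[y:y+2*h,x:x+2*h,::-1],None,fx=k,fy=k,interpolation=cv2.INTER_CUBIC)
cv2.imwrite('pics/c2.png',np.hstack([cr(w,a,50,4),cr(s,b,50,4)]))
E
```

```text
[0.41946189 0.36916432 0.19037008] [ 0.64295935  0.76589765  0.00110101 -0.00168796] 0.012984358553442111
[[326.52589137   0.         277.93137285]
 [  0.         326.52589137 206.89539494]
 [  0.           0.           1.        ]]
[276.51789908 219.67040018] [314.64347985 215.35292105]
crop0 226 169 4
crop0 264 165 4
```

View pics/c2.png

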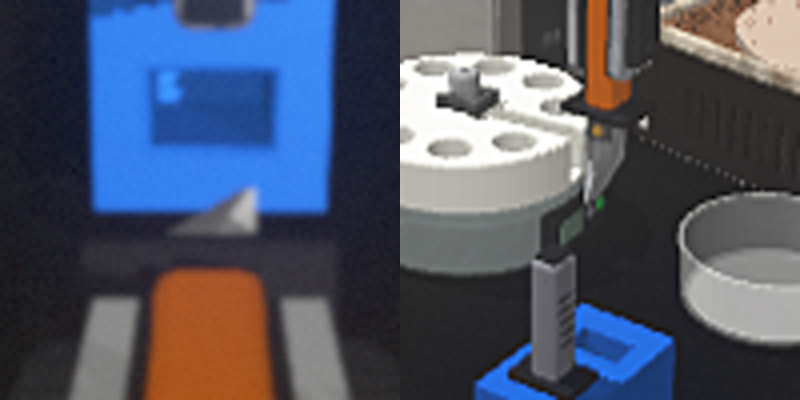

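The left crop (wrist view) shows the blade tip at (258,188), about full-image pixel (290.5,216). The flat face is toward +x and the slope toward −x, so no flip is needed. The tip looks about 2 mm toward +x of straight, which I'll quantify with the handle and collar as references.

```bash
python3 - <<'E'
from h import *
w=V('w2'); st_p=np.array([.41946189,.36916432,.19037008]); R=Rn.from_quat([0.64295935,0.76589765,0.00110101,-0.00168796]).as_matrix()
C=R.T@(w.c-st_p); print('cam in tool mm',C*1000)
def ty(u,v,x):  # intersect ray with tool plane x=const
    r=R.T@(w.R.T@w.ray(u,v)); return C+r*(x-C[0])/r[0]
def tz(u,v,z):
    r=R.T@(w.R.T@w.ray(u,v)); return C+r*(z-C[2])/r[2]
g=cv2.cvtColor(w.im,cv2.COLOR_RGB2GRAY).astype(float)
for v in range(214,230):
    row=g[v,270:305]; print(v,row[8:30].astype(int).tolist())
f=lambda x,y:(226+x/4,169+y/4)
for n,p in(('tip',f(258,188)),('flat low',f(258,234)),('slope low',f(168,234))): print(n,(ty(*p,.005)*1000).round(1))
for n,a,b,z in(('handle top',f(152,285),f(266,285),-.0431),('collar',f(82,255),f(335,255),.0159)):
    print(n,(tz(*a,z)*1000).round(1),(tz(*b,z)*1000).round(1))
E
```

```text
cam in tool mm [  64.34108763    0.9855855  -141.28336676]
214 [120, 123, 117, 120, 122, 120, 120, 119, 119, 120, 124, 125, 123, 120, 118, 121, 123, 121, 123, 122, 122, 122]
215 [121, 121, 119, 120, 121, 120, 120, 121, 121, 126, 134, 139, 131, 120, 121, 123, 120, 120, 119, 121, 123, 120]
216 [120, 121, 119, 121, 120, 121, 116, 116, 121, 143, 157, 159, 142, 128, 121, 119, 121, 122, 121, 123, 120, 123]
217 [121, 119, 121, 120, 118, 117, 111, 113, 130, 157, 179, 175, 150, 125, 122, 120, 122, 120, 120, 117, 122, 122]
218 [119, 118, 119, 113, 113, 108, 104, 117, 144, 175, 186, 177, 150, 126, 121, 120, 120, 121, 123, 122, 121, 120]
219 [119, 114, 110, 106, 99, 99, 113, 137, 166, 185, 190, 178, 147, 125, 120, 123, 121, 120, 120, 121, 120, 120]
220 [114, 106, 96, 94, 97, 104, 131, 157, 177, 187, 187, 173, 143, 124, 117, 116, 115, 117, 117, 117, 118, 116]
221 [101, 97, 92, 91, 101, 117, 150, 171, 182, 188, 182, 161, 129, 105, 97, 97, 95, 99, 97, 97, 97, 98]
222 [91, 92, 93, 98, 107, 131, 161, 176, 183, 183, 178, 150, 108, 73, 66, 64, 67, 67, 66, 66, 61, 66]
223 [94, 92, 97, 100, 110, 130, 155, 173, 176, 177, 171, 143, 92, 51, 42, 42, 46, 40, 41, 43, 45, 41]
224 [94, 97, 99, 105, 113, 123, 137, 151, 160, 169, 168, 138, 89, 48, 35, 33, 39, 34, 37, 33, 36, 31]
225 [96, 98, 102, 112, 115, 119, 123, 125, 136, 154, 157, 132, 85, 49, 35, 37, 33, 35, 34, 36, 33, 33]
226 [93, 95, 101, 109, 112, 110, 111, 111, 114, 124, 128, 111, 75, 46, 37, 38, 38, 34, 38, 36, 34, 31]
227 [74, 77, 83, 88, 87, 88, 88, 82, 85, 88, 86, 78, 59, 41, 35, 37, 36, 37, 37, 38, 34, 33]
228 [57, 55, 57, 59, 59, 57, 60, 57, 60, 56, 54, 53, 46, 44, 41, 36, 40, 42, 42, 40, 39, 39]
229 [43, 46, 47, 46, 46, 47, 50, 47, 49, 48, 48, 43, 48, 46, 45, 47, 46, 44, 45, 47, 47, 42]
tip [ 5.   8.9 57.8]
flat low [ 5.   8.1 34.9]
slope low [ 5.  -4.7 34.9]
handle top [ 27.   -3.5 -43.1] [ 27.    5.6 -43.1]
collar [  8.6 -15.1  15.9] [ 8.6 17.2 15.9]
```

The wrist view puts the blade tip about 1.5–2 mm to the tool's +x (roughly 2.5°), with the flat face toward the spindle. I'll tilt the tool 2.5° to make that face vertical and travel to over the slot, stopping outboard of the bow.

Emit:
send_rows(commands=[-2.5,3.0,0,0,0,0,1,-2.5,3.0,0,0,0,0,1,-2.5,3.1,0,0,0,0,1,-2.5,3.1,0,0,0,0,1,-2.4,3.1,0,0,0,0,1,0,0,0,0,0,-4,1,0,0,0,2.5,0,0,1,0,0,0,0,0,0,1])

```text
time_s: 5.65
tool_pos: [0.5934, 0.2667, 0.1755]
orientation: [0.614, 0.789, -0.025, -0.019]
wrist_force: [0.1, 0.1, -0.3]
gripper_width: 0.0129
```

```bash
cat >> h.py <<'E'
def goal(gx=None,gy=None,gz=None,yaw=14.0,c=(.6147,.2766)):
    """TCP in changer frame (mm), and rotation info"""
    st=ctrl.state(); R=Rn.from_quat(st['orientation']).as_matrix(); p=st['tool_pos']
    a=np.radians(yaw); M=np.array([[np.cos(a),np.sin(a),0],[-np.sin(a),np.cos(a),0],[0,0,1]])
    q=M@(p-np.array([c[0],c[1],.075]))*1000
    print('t',st['time_s'],'changer-frame TCP mm',q.round(2),'yaw_y',np.degrees(np.arctan2(R[1,1],R[0,1])).round(2),'toolz in changer',(M@R[:,2]).round(4),'F',(M@st['wrist_force']).round(2),'w',st['gripper_width'].round(4))
    if gx is not None:
        d=M.T@(np.array([gx,gy,gz])-q)/10; print('shift cm',(R.T@d).round(2))
    return st,R,M
E
python3 - <<'E'
from h import *
goal(-22,0,115-0)
save('wrist','w3'); save('top','t3')
w=V('w3');t=V('t3')
st=ctrl.state();p=st['tool_pos'];R=Rn.from_quat(st['orientation']).as_matrix()
h=[.6147,.2766,.096]; print(w.proj([p+R@[0,0,.066],h]),t.proj([p-R@[0,0,.043],h]))
A=cv2.resize(w.im[150:300,180:370,::-1],None,fx=3.0,fy=3.0,interpolation=cv2.INTER_CUBIC)
B=cv2.resize(t.im[120:220,275:350,::-1],None,fx=3,fy=3,interpolation=cv2.INTER_CUBIC); B=cv2.copyMakeBorder(B,0,A.shape[0]-B.shape[0],0,0,cv2.BORDER_CONSTANT)
cv2.imwrite('pics/c3.png',np.hstack([A,B]))
E
```

```text
Traceback (most recent call last):
  File "h.py", line 31, in goal
    print('t',st['time_s'],'changer-frame TCP mm',q.round(2),'yaw_y',np.degrees(np.arctan2(R[1,1],R[0,1])).round(2),'toolz in changer',(M@R[:,2]).round(4),'F',(M@st['wrist_force']).round(2),'w',st['gripper_width'].round(4))
                                                                                                                                                                                                  ^^^^^^^^^^^^^^^^^^^^^^^^^
AttributeError: 'float' object has no attribute 'round'
```

```bash
sed -i "s/st\['gripper_width'\].round(4)/round(st['gripper_width'],4)/" h.py
python3 - <<'E'
from h import *
goal(-22,0,115-0)
save('wrist','w3'); save('top','t3')
w=V('w3');t=V('t3')
st=ctrl.state();p=st['tool_pos'];R=Rn.from_quat(st['orientation']).as_matrix()
h=[.6147,.2766,.096]; print(w.proj([p+R@[0,0,.066],h]),t.proj([p-R@[0,0,.043],h]))
A=cv2.resize(w.im[150:300,180:370,::-1],None,fx=3.0,fy=3.0,interpolation=cv2.INTER_CUBIC)
B=cv2.resize(t.im[120:220,275:350,::-1],None,fx=3,fy=3,interpolation=cv2.INTER_CUBIC); B=cv2.copyMakeBorder(B,0,A.shape[0]-B.shape[0],0,0,cv2.BORDER_CONSTANT)
cv2.imwrite('pics/c3.png',np.hstack([A,B]))
E
```

```text
t 5.65 changer-frame TCP mm [-23.08  -4.41 100.54] yaw_y 14.2 toolz in changer [-6.25e-02  3.00e-04 -9.98e-01] F [ 0.11  0.05 -0.28] w 0.0129
shift cm [ 0.44  0.02 -1.45]
[[275.10617444 218.86810927]
 [316.80270248 208.61363213]] [[331.71774744 152.2992388 ]
 [316.96521554 160.80692373]]
```

View pics/c3.png

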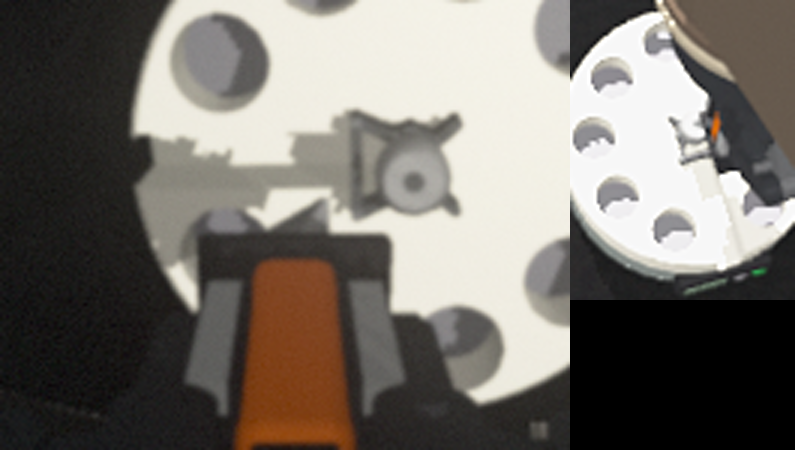

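The wrist crop shows the bow centred at about (357,165), the head at (412,180) and the blade tip at (325,203), still on the −y side of the slot line. The head is within 1 mm of my estimate. The tilt overshot to 3.6°, so I'll take 1° off, shift +y about 5.7 mm and lower the tip to head height outboard of the bow.

Emit:
send_rows(commands=[0.57,0,0,0,0,0,1,0,0,0,0,0,0,1,0,0,0,-0.8,0,0,1,0,0,0,0,0,0,1,0,0,0,0,0,0,1])

```text
time_s: 6.25
tool_pos: [0.5886, 0.2741, 0.1754]
orientation: [0.613, 0.79, -0.018, -0.014]
wrist_force: [0.2, -0.8, -0.2]
gripper_width: 0.0133
```

```bash
python3 -c "
from h import *
goal(-22,1.3,80)"
```

```text
t 6.25 changer-frame TCP mm [-25.87   3.91 100.4 ] yaw_y 14.33 toolz in changer [-4.53e-02  2.00e-04 -9.99e-01] F [-0.03 -0.86 -0.21] w 0.0133
shift cm [-0.26  0.48  2.02]
```

Emit:
send_rows(commands=[-0.2,0.2,0.6,0,0,0,1,0,0,0.6,0,0,0,1,0,0,0.5,0,0,0,1,0,0,0,0,0,0,1,0,0,0,0,0,0,1,0,0,0,0,0,0,1])

```text
time_s: 6.85
tool_pos: [0.5904, 0.2721, 0.1565]
orientation: [0.613, 0.79, -0.018, -0.014]
wrist_force: [-0.9, -0.2, -0.9]
gripper_width: 0.0132
```

```bash
python3 -c "
from h import *
goal(-19,1.3,80)"
```

```text
t 6.85 changer-frame TCP mm [-24.67   1.47  81.48] yaw_y 14.32 toolz in changer [-4.57e-02  1.00e-04 -9.99e-01] F [-0.9  -0.02 -0.91] w 0.0132
shift cm [-0.02  0.57  0.12]
```

Emit:
send_rows(commands=[0,0.3,0.1,0,0,0,1,0,0.2,0,0,0,0,1,0,0,0,0,0,0,1,0,0.1,0,0,0,0,1,0,0,0,0,0,0,1])

```text
time_s: 7.35
tool_pos: [0.5972, 0.2739, 0.1556]
orientation: [0.613, 0.79, -0.017, -0.014]
wrist_force: [0.9, 0.7, -0.4]
gripper_width: 0.0132
```

```bash
python3 -c "
from h import *
goal(-16,1.3,80)
"
```

```text
t 7.35 changer-frame TCP mm [-17.62   1.58  80.63] yaw_y 14.32 toolz in changer [-4.46e-02  2.00e-04 -9.99e-01] F [ 1.06  0.48 -0.4 ] w 0.0132
shift cm [-0.03  0.16  0.06]
```

Emit:
send_rows(commands=[0,0.1,0,0,0,0,1,0,0,0,0,0,0,1])

```text
time_s: 7.55
tool_pos: [0.5983, 0.2741, 0.1556]
orientation: [0.613, 0.79, -0.017, -0.014]
wrist_force: [0.0, 0.3, -0.7]
gripper_width: 0.0129
```

Emit:
send_rows(commands=[0,0.08,0,0,0,0,1,0,0,0,0,0,0,1])

```text
time_s: 7.75
tool_pos: [0.5991, 0.2744, 0.1556]
orientation: [0.613, 0.79, -0.017, -0.014]
wrist_force: [0.1, 0.1, -0.4]
gripper_width: 0.013
```

```bash
python3 -c "
from h import *
goal(-15,1.3,80)
for i in range(2): save('wrist','w4'); print(ctrl.state()['wrist_force'])
w=V('w4'); w.crop(240,180,350,250,7,'c4')
"
```

```text
t 7.75 changer-frame TCP mm [-15.72   1.62  80.63] yaw_y 14.32 toolz in changer [-4.46e-02  2.00e-04 -9.99e-01] F [ 0.08  0.05 -0.37] w 0.013
shift cm [-0.03  0.07  0.06]
[ 1.45715785  0.1936956  -0.5223963 ]
[-0.73488908  0.22252206 -0.73742414]
```

View pics/c4.png

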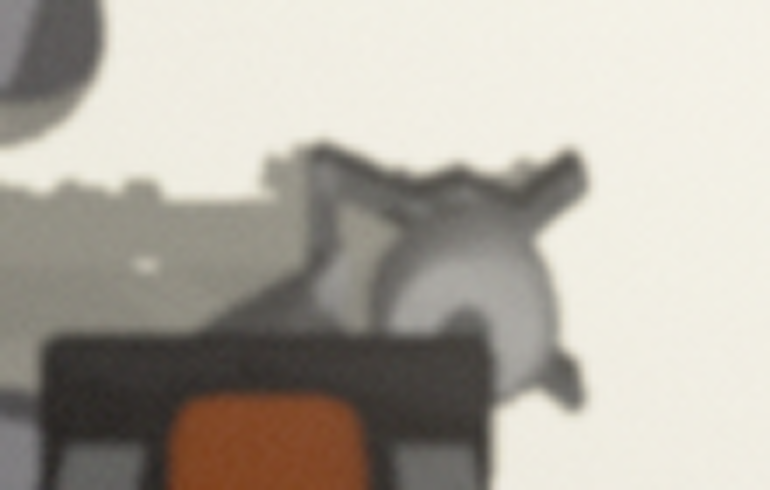

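The crop shows the blade tip's flat edge at x≈350, with the head's left edge at ≈375 and the bow at ≈305–340. That leaves about 2 mm before contact, so I'll feel my way in.

Emit:
send_rows(commands=[0,0.1,0,0,0,0,1,0,0,0,0,0,0,1])

```text
time_s: 8.05
tool_pos: [0.6, 0.2746, 0.1556]
orientation: [0.613, 0.79, -0.018, -0.014]
wrist_force: [0.9, -0.7, -0.5]
gripper_width: 0.0132
```

Emit:
send_rows(commands=[0,0.06,0,0,0,0,1,0,0,0,0,0,0,1])

```text
time_s: 8.25
tool_pos: [0.6006, 0.2747, 0.1555]
orientation: [0.613, 0.79, -0.018, -0.014]
wrist_force: [1.1, 0.6, 0.1]
gripper_width: 0.0134
```

```bash
python3 -c "
from h import *
goal(-14,1.3,80)
save('wrist','w5')
w=V('w5'); g=cv2.cvtColor(w.im,cv2.COLOR_RGB2GRAY).astype(int)
for r in range(208,228,2): print(r,g[r,278:304].tolist())
"
```

```text
t 8.25 changer-frame TCP mm [-14.13   1.61  80.5 ] yaw_y 14.32 toolz in changer [-4.48e-02  2.00e-04 -9.99e-01] F [1.17 0.32 0.07] w 0.0134
shift cm [-0.03  0.01  0.05]
208 [148, 147, 143, 124, 109, 105, 103, 107, 110, 111, 107, 105, 103, 105, 104, 100, 99, 98, 92, 95, 96, 92, 91, 106, 111, 112]
210 [148, 147, 145, 127, 107, 104, 104, 112, 129, 140, 137, 132, 128, 120, 105, 95, 93, 93, 99, 108, 113, 102, 97, 98, 103, 105]
212 [146, 146, 145, 127, 111, 103, 105, 112, 132, 143, 148, 147, 146, 147, 141, 128, 108, 96, 98, 103, 102, 105, 107, 111, 116, 116]
214 [147, 145, 141, 124, 104, 100, 102, 112, 128, 142, 148, 149, 148, 145, 140, 124, 109, 105, 104, 105, 110, 112, 119, 122, 125, 129]
216 [144, 146, 140, 118, 91, 87, 87, 94, 108, 126, 140, 148, 147, 136, 117, 102, 102, 106, 112, 119, 124, 129, 135, 139, 142, 145]
218 [139, 139, 131, 113, 92, 83, 86, 99, 120, 138, 150, 150, 138, 116, 102, 101, 107, 113, 125, 139, 150, 159, 163, 163, 165, 163]
220 [117, 107, 95, 86, 89, 91, 106, 125, 140, 148, 147, 142, 123, 102, 102, 108, 118, 134, 150, 161, 167, 169, 168, 168, 168, 168]
222 [84, 81, 83, 84, 89, 101, 112, 128, 139, 142, 144, 136, 118, 102, 103, 113, 133, 155, 162, 167, 165, 166, 165, 169, 166, 163]
224 [83, 84, 88, 89, 95, 98, 104, 104, 111, 125, 130, 126, 113, 102, 111, 133, 150, 159, 162, 163, 162, 166, 160, 146, 130, 123]
226 [79, 83, 87, 93, 94, 92, 90, 92, 90, 92, 94, 97, 98, 96, 108, 130, 150, 155, 157, 155, 153, 146, 129, 110, 99, 99]
```

Emit:
send_rows(commands=[0,0.06,0,0,0,0,1,0,0,0,0,0,0,1])

```text
time_s: 8.5
tool_pos: [0.601, 0.2748, 0.1554]
orientation: [0.613, 0.79, -0.018, -0.014]
wrist_force: [-0.8, -0.3, -1.2]
gripper_width: 0.0129
```

Emit:
send_rows(commands=[0,0.05,0,0,0,0,1,0,0,0,0,0,0,1])

```text
time_s: 8.7
tool_pos: [0.6011, 0.2749, 0.1553]
orientation: [0.613, 0.79, -0.018, -0.014]
wrist_force: [-0.3, 0.8, -1.1]
gripper_width: 0.013
```

```bash
python3 -c "
from h import *
goal(-14,1.3,80)
F=[]
for i in range(3): save('wrist','w6'); F.append(ctrl.state()['wrist_force'])
print(np.mean(F,0))
w=V('w6'); w.crop(250,195,330,240,10,'c6')
"
```

```text
t 8.7 changer-frame TCP mm [-13.64   1.6   80.3 ] yaw_y 14.32 toolz in changer [-4.610e-02  1.000e-04 -9.989e-01] F [-0.07  0.83 -1.09] w 0.013
shift cm [-0.03 -0.04  0.03]
[-1.4246854  -0.45988101 -1.03760976]
```

View pics/c6.png

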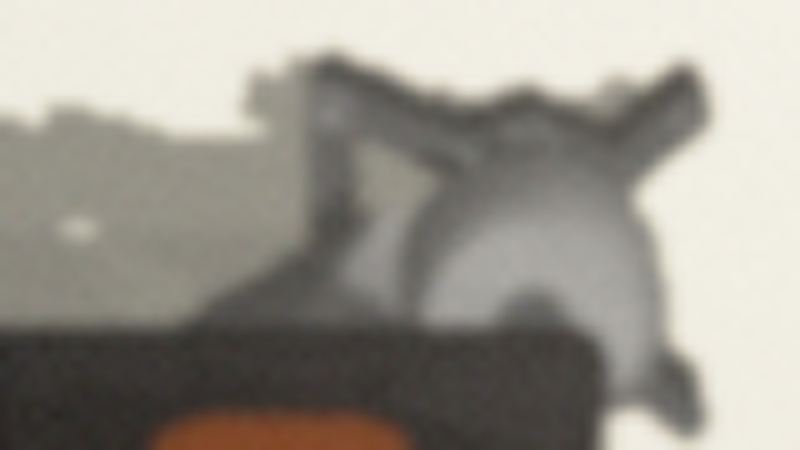

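The blade tip now touches the head: the reaction is about −1.4 N and motion stalled. It lies inside the bow, with the tip at crop x≈365–395 and the bow at 315–345. I'll descend vertically in small steps.

Emit:
send_rows(commands=[0,0.01,0.3,0,0,0,1,0,0,0,0,0,0,1])

```text
time_s: 9.05
tool_pos: [0.601, 0.2749, 0.152]
orientation: [0.613, 0.79, -0.018, -0.014]
wrist_force: [-1.3, 0.8, -0.8]
gripper_width: 0.0133
```

Emit:
send_rows(commands=[0,0.01,0.2,0,0,0,1,0,0,0,0,0,0,1])

```text
time_s: 9.25
tool_pos: [0.601, 0.2748, 0.1498]
orientation: [0.613, 0.79, -0.018, -0.014]
wrist_force: [-1.2, -0.2, 0.4]
gripper_width: 0.013
```

Emit:
send_rows(commands=[0,0.01,0.2,0,0,0,1,0,0,0,0,0,0,1])

```text
time_s: 9.45
tool_pos: [0.601, 0.2748, 0.1475]
orientation: [0.613, 0.79, -0.018, -0.014]
wrist_force: [-1.7, 0.0, -1.2]
gripper_width: 0.013
```

```bash
python3 -c "
from h import *
goal(-14,1.3,70)
"
```

```text
t 9.45 changer-frame TCP mm [-13.72   1.59  72.53] yaw_y 14.32 toolz in changer [-4.610e-02  1.000e-04 -9.989e-01] F [-1.6   0.43 -1.16] w 0.013
shift cm [-0.03 -0.02  0.25]
```

Emit:
send_rows(commands=[0,0.01,0.2,0,0,0,1,0,0,0,0,0,0,1])

```text
time_s: 9.65
tool_pos: [0.601, 0.2748, 0.1453]
orientation: [0.613, 0.79, -0.018, -0.014]
wrist_force: [-1.3, -0.3, -1.4]
gripper_width: 0.0134
```

Emit:
send_rows(commands=[0,0.01,0.2,0,0,0,1,0,0,0,0,0,0,1])

```text
time_s: 9.85
tool_pos: [0.601, 0.2749, 0.1433]
orientation: [0.613, 0.79, -0.018, -0.014]
wrist_force: [-0.0, 0.4, -1.1]
gripper_width: 0.013
```

```bash
python3 -c "
from h import *
goal(-14,1.3,70)
"
```

```text
t 9.85 changer-frame TCP mm [-13.66   1.63  68.33] yaw_y 14.32 toolz in changer [-4.600e-02  1.000e-04 -9.989e-01] F [ 0.08  0.34 -1.13] w 0.013
shift cm [-0.03 -0.04 -0.16]
```

```bash
python3 -c "
from h import *
save('wrist','w7');save('scene','s7')
w=V('w7');s=V('s7'); c=s.proj([[.605,.274,.09]])[0].astype(int); print(c)
A=cv2.resize(w.im[190:240,250:330,::-1],(800,500),interpolation=cv2.INTER_CUBIC)[:, :480]
B=cv2.resize(s.im[c[1]-40:c[1]+22,c[0]-20:c[0]+20,::-1],(320,500),interpolation=cv2.INTER_CUBIC)
cv2.imwrite('pics/c7.png',np.hstack([A,B]))
"
```

```text
[283 185]
```

View pics/c7.png

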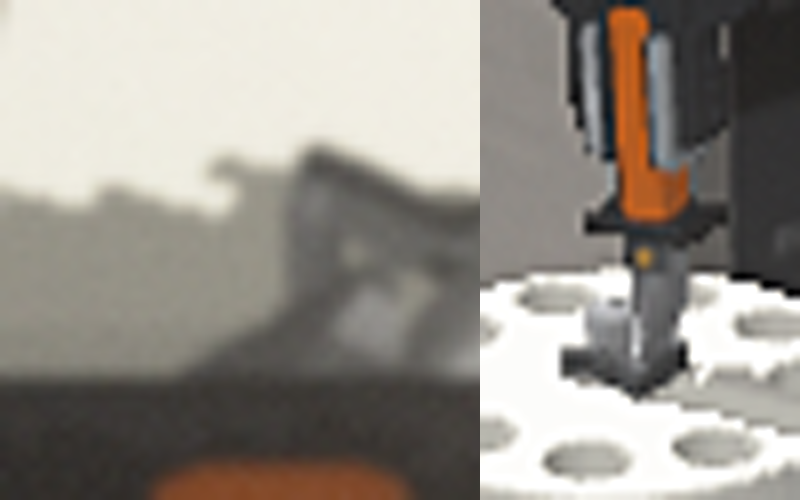

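The scene crop (right) shows the blade between the head and the bow, with the tip hidden behind the bow near tray level. Insertion is good, so I'll continue down.

Emit:
send_rows(commands=[0,0.01,0.2,0,0,0,1,0,0,0,0,0,0,1])

```text
time_s: 10.15
tool_pos: [0.6011, 0.2749, 0.1418]
orientation: [0.613, 0.79, -0.018, -0.014]
wrist_force: [-1.9, -0.3, -1.4]
gripper_width: 0.0135
```

Emit:
send_rows(commands=[0,0.01,0.2,0,0,0,1,0,0,0,0,0,0,1])

```text
time_s: 10.35
tool_pos: [0.6011, 0.275, 0.1402]
orientation: [0.613, 0.79, -0.018, -0.014]
wrist_force: [-1.7, -0.8, -2.1]
gripper_width: 0.0132
```

Emit:
send_rows(commands=[0,0.01,0.2,0,0,0,1,0,0,0,0,0,0,1])

```text
time_s: 10.55
tool_pos: [0.601, 0.275, 0.1385]
orientation: [0.613, 0.79, -0.018, -0.014]
wrist_force: [-2.6, -1.2, -1.0]
gripper_width: 0.0127
```

```bash
python3 -c "
from h import *
goal(-14,1.3,60)
"
```

```text
t 10.55 changer-frame TCP mm [-13.65   1.77  63.5 ] yaw_y 14.32 toolz in changer [-4.55e-02  4.00e-04 -9.99e-01] F [-2.77 -0.53 -1.05] w 0.0127
shift cm [-0.05 -0.02  0.35]
```

Emit:
send_rows(commands=[0,0.01,0.3,0,0,0,1])

```text
time_s: 10.65
tool_pos: [0.6011, 0.2752, 0.1361]
orientation: [0.613, 0.79, -0.017, -0.014]
wrist_force: [-5.3, -1.0, 11.8]
gripper_width: 0.0132
```

Emit:
send_rows(commands=[0,0.01,0.3,0,0,0,1])

```text
time_s: 10.75
tool_pos: [0.601, 0.2752, 0.1335]
orientation: [0.613, 0.79, -0.017, -0.014]
wrist_force: [-4.5, -0.6, 8.0]
gripper_width: 0.013
```

```bash
python3 -c "
from h import *
goal(-14,1.3,60)
"
```

```text
t 10.75 changer-frame TCP mm [-13.61   1.96  58.47] yaw_y 14.32 toolz in changer [-4.48e-02  7.00e-04 -9.99e-01] F [-4.55  0.54  8.02] w 0.013
shift cm [-0.07 -0.05 -0.15]
```

Emit:
send_rows(commands=[-0.02,0.01,0.25,0,0,0,1])

```text
time_s: 10.85
tool_pos: [0.601, 0.2751, 0.1312]
orientation: [0.613, 0.79, -0.017, -0.014]
wrist_force: [-5.0, -0.3, 5.5]
gripper_width: 0.0128
```

Emit:
send_rows(commands=[-0.02,0.01,0.25,0,0,0,1])

```text
time_s: 10.95
tool_pos: [0.6008, 0.2749, 0.1287]
orientation: [0.613, 0.79, -0.017, -0.014]
wrist_force: [-3.9, 0.2, 0.9]
gripper_width: 0.0132
```

Emit:
send_rows(commands=[-0.02,0.01,0.25,0,0,0,1])

```text
time_s: 11.05
tool_pos: [0.6008, 0.2747, 0.1259]
orientation: [0.613, 0.79, -0.018, -0.014]
wrist_force: [-1.8, -0.4, 0.1]
gripper_width: 0.0129
```

```bash
python3 -c "
from h import *
goal(-14,1.3,50)
save('scene','s8'); s=V('s8')
s.crop(253,145,313,215,8,'c8')
"
```

```text
t 11.05 changer-frame TCP mm [-13.94   1.47  50.91] yaw_y 14.32 toolz in changer [-4.52e-02  8.00e-04 -9.99e-01] F [-1.8  -0.    0.12] w 0.0129
shift cm [-0.02 -0.    0.09]
```

View pics/c8.png

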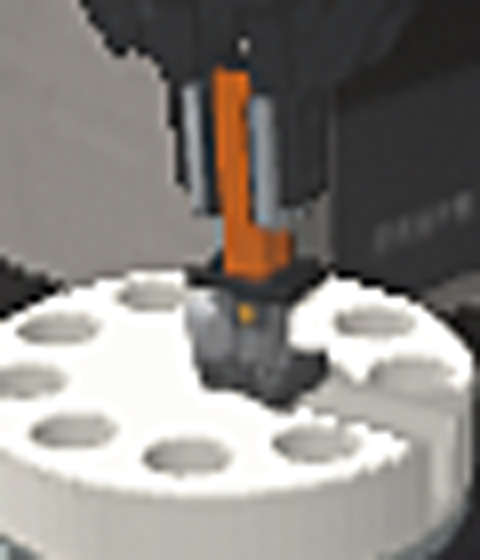

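The pry force peaked at about 12 N and fell to 0, and the scene crop shows the bow pushed out along the slot, so the clip has let go. Next I'll push it along the slot with the blade.

Emit:
send_rows(commands=[0,-0.3,0.02,0,0,0,1,0,-0.3,0.02,0,0,0,1,0,-0.3,0.02,0,0,0,1])

```text
time_s: 11.4
tool_pos: [0.5925, 0.2724, 0.1249]
orientation: [0.613, 0.79, -0.017, -0.014]
wrist_force: [0.4, -0.0, -0.9]
gripper_width: 0.0128
```

Emit:
send_rows(commands=[0,-0.2,0.01,0,0,0,1,0,-0.2,0.01,0,0,0,1,0,0,0,0,0,0,1])

```text
time_s: 11.7
tool_pos: [0.588, 0.2713, 0.1251]
orientation: [0.613, 0.79, -0.017, -0.014]
wrist_force: [-0.3, 0.1, -1.2]
gripper_width: 0.0131
```

```bash
python3 -c "
from h import *
goal(-28.5,1.3,50)
"
```

```text
t 11.7 changer-frame TCP mm [-27.18   1.27  50.15] yaw_y 14.32 toolz in changer [-4.330e-02  8.000e-04 -9.991e-01] F [-0.22  0.18 -1.23] w 0.0131
shift cm [ 0.   -0.13  0.02]
```

Emit:
send_rows(commands=[0,-0.2,0,0,0,0,1,0,0,0,0,0,0,1,0,0.3,0,0,0,0,1,0,0,0,0,0,0,1])

```text
time_s: 12.1
tool_pos: [0.5893, 0.2717, 0.1254]
orientation: [0.613, 0.79, -0.017, -0.014]
wrist_force: [0.3, -0.6, -1.3]
gripper_width: 0.013
```

Emit:
send_rows(commands=[0,0,-0.8,0,0,0,1,0,0,-2,0,0,0,1,0,0,-3,0,0,0,1,0,0,-2.5,0,0,0,1,0,0,0,0,0,0,1,0,0,0,0,0,0,1])

```text
time_s: 12.7
tool_pos: [0.593, 0.2724, 0.2129]
orientation: [0.613, 0.79, -0.017, -0.014]
wrist_force: [0.1, 0.0, -2.0]
gripper_width: 0.0128
```

```bash
python3 -c "
from h import *
goal(-28.5,1.3,50)
save('wrist','w9');save('top','t9'); save('scene','s9')
w=V('w9'); t=V('t9')
A=cv2.resize(w.im[140:290,150:350,::-1],None,fx=2.8,fy=2.8,interpolation=cv2.INTER_CUBIC)
s=V('s9'); B=cv2.resize(s.im[160:225,250:310,::-1],None,fx=4,fy=4,interpolation=cv2.INTER_CUBIC)
B=cv2.copyMakeBorder(B,0,A.shape[0]-B.shape[0],0,0,cv2.BORDER_CONSTANT)
cv2.imwrite('pics/c9.png',np.hstack([A,B]))
"
```

```text
t 12.7 changer-frame TCP mm [-22.03   1.16 137.85] yaw_y 14.31 toolz in changer [-4.340e-02  8.000e-04 -9.991e-01] F [ 0.06 -0.01 -1.95] w 0.0128
shift cm [ 0.01 -0.27  8.81]
```

View pics/c9.png

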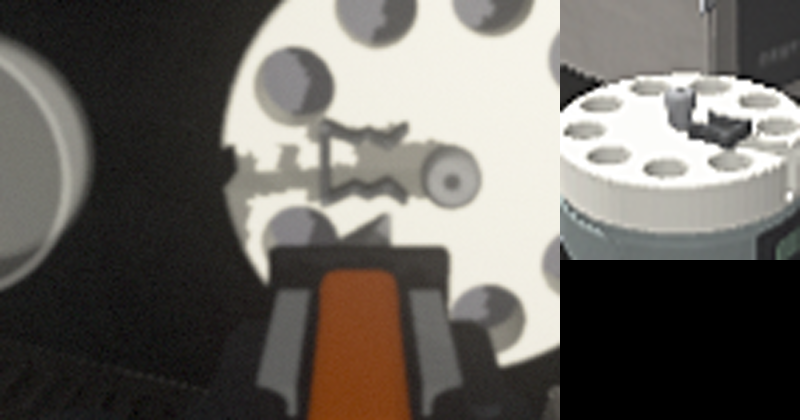

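The wrist crop shows the clip free on the tray over the slot: bow at (326,160), leg ends at x≈408, and the head clear at (452,180). The wedge goes back to the rack now.

Emit:
send_rows(commands=[2.7,-2.8,0,0,0,0,1,2.7,-2.8,0,0,0,0,1,2.7,-2.8,0,0,0,0,1,2.7,-2.8,0,0,0,0,1,2.0,-2.1,0,0,0,0,1,0,0,0,-1.7,0,3,1,0,0,0,0,0,0,1,0,0,0,0,0,0,1])

```text
time_s: 13.65
tool_pos: [0.4234, 0.3636, 0.2104]
orientation: [0.634, 0.773, -0.012, -0.006]
wrist_force: [0.6, -1.0, -0.8]
gripper_width: 0.0128
```

```bash
cat >> h.py <<'E'
def to(x,y,z,yaw):
    st=ctrl.state(); R=Rn.from_quat(st['orientation']).as_matrix()
    a=np.radians(yaw); T=np.c_[[np.sin(a)*-1,np.cos(a),0],[np.cos(a),np.sin(a),0],[0,0,-1.]]
    print('t',st['time_s'],'pos',st['tool_pos'].round(4),'F',st['wrist_force'].round(1),'w',round(st['gripper_width'],4),'shift cm',(R.T@(np.array([x,y,z])-st['tool_pos'])*100).round(2),'rot deg',np.degrees(Rn.from_matrix(R.T@T).as_rotvec()).round(2))
E
python3 -c "
from h import *
to(.4205,.3708,.19,10.1)"
```

```text
t 13.65 pos [0.4234 0.3636 0.2104] F [ 0.6 -1.  -0.8] w 0.0128 shift cm [ 0.77 -0.09  2.04] rot deg [-1.48  0.32  1.13]
```

Emit:
send_rows(commands=[0,0,0,-1.2,0.3,0.9,1,0,0,0,0,0,0,1,0.6,-0.1,0,0,0,0,1,0,0,0,0,0,0,1,0,0,0,0,0,0,1])

```text
time_s: 14.15
tool_pos: [0.423, 0.3687, 0.2095]
orientation: [0.641, 0.767, -0.002, -0.001]
wrist_force: [0.4, 0.1, 0.1]
gripper_width: 0.0131
```

```bash
python3 - <<'E'
from h import *
to(.4205,.3708,.135,10.1)
# clip pose from w9
w=V('w9'); f=lambda x,y:(150+(x+.5)/2.8-.5,140+(y+.5)/2.8-.5)
P={n:w.atz(*f(*p),z) for n,p,z in(('bowA',(324,122),.084),('bowB',(326,202),.084),('bowmid',(326,161),.084),('head',(452,180),.096),('legA',(406,128),.084),('legB',(406,200),.084))}
for n,p in P.items(): print(n,p.round(4))
E
```

```text
t 14.15 pos [0.423  0.3687 0.2095] F [0.4 0.1 0.1] w 0.0131 shift cm [ 0.26 -0.17  7.45] rot deg [-0.3   0.03  0.13]
bowA [0.5752 0.2807 0.084 ]
bowB [0.5817 0.2566 0.084 ]
bowmid [0.5787 0.2692 0.084 ]
head [0.6157 0.2761 0.096 ]
legA [0.5995 0.2852 0.084 ]
legB [0.6053 0.2636 0.084 ]
```

Emit:
send_rows(commands=[0.22,-0.15,1.5,0,0,0,1,0,0,2.5,0,0,0,1,0,0,2,0,0,0,1,0,0,0.5,0,0,0,1,0,0,0,0,0,0,1,0,0,0,0,0,0,1])

```text
time_s: 14.75
tool_pos: [0.4225, 0.3714, 0.1442]
orientation: [0.641, 0.767, -0.001, -0.001]
wrist_force: [-0.1, -0.4, -1.4]
gripper_width: 0.0132
```

```bash
python3 - <<'E'
from h import *
to(.4205,.3708,.073,10.1)
save('wrist','w10'); w=V('w10'); w.crop(220,130,340,250,5,'c10')
E
```

```text
t 14.75 pos [0.4225 0.3714 0.1442] F [-0.1 -0.4 -1.4] w 0.0132 shift cm [-0.03 -0.19  7.12] rot deg [-0.17 -0.05  0.14]
```

View pics/c10.png

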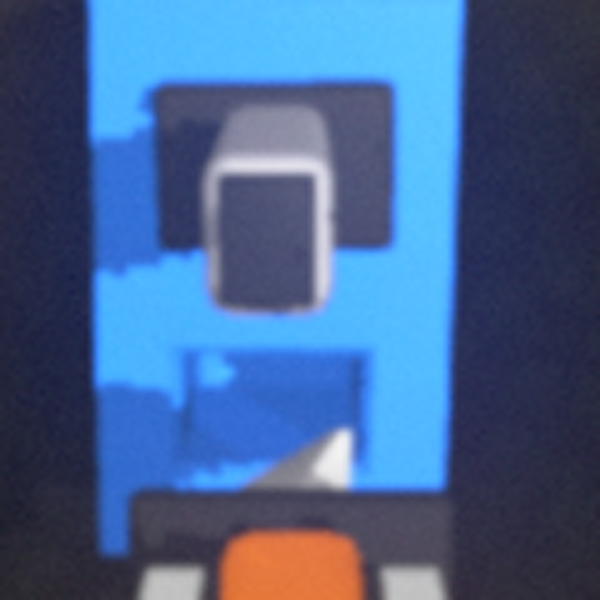

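The wrist crop shows the free pocket at x 185–368 with the blade tip at (345,430). The collar centre (290) is about 2 mm right of the pocket centre (276), which matches the computed −1.9 mm correction. That was my 12th picture, so I'll work from numbers from here.

Emit:
send_rows(commands=[0,-0.2,0,0,0,0,1,0,0,0.8,0,0,0,1,0,0,0.5,0,0,0,1,0,0,0,0,0,0,1])

```text
time_s: 15.2
tool_pos: [0.4215, 0.3719, 0.1326]
orientation: [0.641, 0.767, 0.001, -0.001]
wrist_force: [-0.9, -0.2, -0.6]
gripper_width: 0.0133
```

```bash
python3 - <<'E'
from h import *
to(.4205,.3708,.073,10.1)
E
```

```text
t 15.2 pos [0.4215 0.3719 0.1326] F [-0.9 -0.2 -0.6] w 0.0133 shift cm [-0.11 -0.12  5.96] rot deg [ 0.04 -0.16  0.14]
```

Emit:
send_rows(commands=[-0.1,-0.1,0.8,0,0,0,1,0,0,1,0,0,0,1,0,0,1,0,0,0,1,0,0,0,0,0,0,1])

```text
time_s: 15.6
tool_pos: [0.4204, 0.3706, 0.1017]
orientation: [0.641, 0.767, 0.001, -0.001]
wrist_force: [0.5, -0.9, -0.7]
gripper_width: 0.0133
```

```bash
python3 - <<'E'
from h import *
to(.4205,.3708,.073,10.1)
E
```

```text
t 15.6 pos [0.4204 0.3706 0.1017] F [ 0.5 -0.9 -0.7] w 0.0133 shift cm [0.01 0.02 2.87] rot deg [ 0.01 -0.14  0.14]
```

Tip is about 16 mm into the pocket with no force. I'll continue to seating.

Emit:
send_rows(commands=[0,0,1,0,0,0,1,0,0,1,0,0,0,1,0,0,0.3,0,0,0,1,0,0,0,0,0,0,1])

```text
time_s: 16.0
tool_pos: [0.4202, 0.3705, 0.076]
orientation: [0.641, 0.767, 0.0, -0.001]
wrist_force: [0.2, -0.2, -0.6]
gripper_width: 0.0133
```

Emit:
send_rows(commands=[0,0,0.2,0,0,0,1])

```text
time_s: 16.1
tool_pos: [0.4203, 0.3706, 0.074]
orientation: [0.641, 0.767, 0.0, -0.001]
wrist_force: [-0.2, -0.5, 0.0]
gripper_width: 0.0131
```

Emit:
send_rows(commands=[0,0,0.1,0,0,0,1])

```text
time_s: 16.2
tool_pos: [0.4204, 0.3706, 0.073]
orientation: [0.641, 0.767, 0.001, -0.001]
wrist_force: [-0.7, 0.2, -0.3]
gripper_width: 0.0127
```

Emit:
send_rows(commands=[0,0,0.1,0,0,0,1])

```text
time_s: 16.3
tool_pos: [0.4204, 0.3707, 0.0727]
orientation: [0.641, 0.767, 0.001, -0.001]
wrist_force: [-7.1, -6.0, 32.9]
gripper_width: 0.013
```

Seated at the original height. Releasing.

Emit:
send_rows(commands=[0,0,0,0,0,0,0.8,0,0,0,0,0,0,0.6,0,0,0,0,0,0,0.5,0,0,0,0,0,0,0.5,0,0,-2,0,0,0,0.5,0,0,-4,0,0,0,0.5,0,0,-4,0,0,0,0.5,0,0,-2,0,0,0,0.5])

```text
time_s: 17.1
tool_pos: [0.4192, 0.3693, 0.1943]
orientation: [0.641, 0.767, -0.002, -0.001]
wrist_force: [-0.9, 0.6, -0.6]
gripper_width: 0.0427
```

```bash
python3 - <<'E'
from h import *
to(.5787,.2692,.19,14)
save('wrist','w11'); v=V('w11')
uu,vv=np.meshgrid(range(200,340),range(100,300)); P=np.array([v.dep(x,y,0) if v.d[y,x]>0 else [np.nan]*3 for x,y in zip(uu.ravel(),vv.ravel())])
k=(P[:,2]>.105)&(P[:,2]<.125)&(abs(P[:,0]-.42)<.03)
for n,s in(('wedge',P[:,1]<.388),('scr',P[:,1]>=.388)):
    q=P[k&s]; print(n,q.mean(0),q.min(0),q.max(0),len(q))
E
```

```text
t 17.1 pos [0.4192 0.3693 0.1943] F [-0.9  0.6 -0.6] w 0.0427 shift cm [-12.69  13.92   0.36] rot deg [-0.27 -0.   -3.76]
wedge [0.42097827 0.37082942 0.11505849] [0.41367882 0.36016966 0.10510679] [0.42879977 0.3786869  0.11845942] 478
scr [0.41416883 0.40626337 0.11533648] [0.40662687 0.39646116 0.10631998] [0.42199889 0.41495492 0.11838687] 519
```

The wedge is upright in the rack at the same height as before. Now I'll go to the clip, with a 94° turn so the jaws close across the bow's ends.

Emit:
send_rows(commands=[-3.1,3.4,0,0,0,0,0.5,-3.1,3.4,0,0,0,0,0.5,-3.1,3.4,0,0,0,0,0.5,-3.1,3.4,0,0,0,0,0.5,0,0,0,0,0,-8,0.5,0,0,0,0,0,-8,0.5,0,0,0,0,0,-8,0.5,0,0,0,0,0,-8,0.5])

```text
time_s: 17.95
tool_pos: [0.5832, 0.2683, 0.1966]
orientation: [0.396, 0.918, 0.002, -0.0]
wrist_force: [0.1, 0.5, 0.4]
gripper_width: 0.0427
```

Emit:
send_rows(commands=[0,0,0,0,0,-8,0.5,0,0,0,0,0,-8,0.5,0,0,0,0,0,-8,0.5,0,0,0,0,0,-8,0.5,0,0,0,0,0,-8,0.5,0,0,0,0,0,-8,0.5,0,0,0,0,0,0,0.5,0,0,0,0,0,0,0.5])

```text
time_s: 18.75
tool_pos: [0.5824, 0.2675, 0.1934]
orientation: [-0.029, 1.0, 0.001, -0.001]
wrist_force: [0.2, 0.4, 0.6]
gripper_width: 0.043
```

```bash
python3 - <<'E'
from h import *
to(.5776,.2695,.12,104.5)
st=save('wrist','w12'); w=V('w12'); print(w.c.round(3))
print(w.proj([[.5776,.2695,.084]])); save('top','t12')
E
```

```text
t 18.75 pos [0.5824 0.2675 0.1934] F [0.2 0.4 0.6] w 0.043 shift cm [0.45 0.21 7.34] rot deg [  0.12  -0.09 -11.23]
[0.519 0.263 0.335]
[[281.62809968 197.86310342]]
```

Emit:
send_rows(commands=[0.4,0.2,2,0,0,0,0.5,0,0,1.5,0,0,-6,0.5,0,0,0,0,0,-4,0.5,0,0,0,0,0,0,0.5,0,0,0,0,0,0,0.5])

```text
time_s: 19.35
tool_pos: [0.5785, 0.2696, 0.1576]
orientation: [-0.111, 0.994, 0.001, -0.0]
wrist_force: [-0.0, -0.1, -0.1]
gripper_width: 0.0425
```

```bash
python3 - <<'E'
from h import *
to(.5776,.2695,.12,104.5)
st=save('wrist','w13'); v=V('w13')
R=Rn.from_quat(st['orientation']).as_matrix(); p=st['tool_pos']
c=v.proj([[.5776,.2695,.084]])[0].astype(int); print(c)
g=cv2.cvtColor(v.im,cv2.COLOR_RGB2GRAY)
uu,vv=np.meshgrid(range(c[0]-70,c[0]+70),range(c[1]-90,c[1]+60)); uu=uu.ravel();vv=vv.ravel()
P=np.array([v.dep(x,y,0) if v.d[y,x]>0 else [np.nan]*3 for x,y in zip(uu,vv)])
T=(P-p)@R*1000   # tool frame mm
a=np.radians(14); M=np.array([[np.cos(a),np.sin(a)],[-np.sin(a),np.cos(a)]])
C=(P[:,:2]-[.6147,.2766])@M.T*1000
k=(P[:,2]>.0805)&(P[:,2]<.087)&(C[:,0]<-12)&(C[:,0]>-50)&(abs(C[:,1])<20)
print('n',k.sum(),'changer x,y range',np.percentile(C[k],[1,50,99],axis=0).round(1).tolist())
for lo in range(-44,-10,2):
    s=k&(C[:,0]>=lo)&(C[:,0]<lo+2)
    if s.sum(): print(lo,s.sum(),C[s,1].min().round(1),C[s,1].max().round(1),'tool y',T[s,1].min().round(1),T[s,1].max().round(1),'tool x',T[s,0].mean().round(1))
h=(P[:,2]>.092)&(P[:,2]<.099)&(np.hypot(C[:,0],C[:,1])<14); print('head',C[h].mean(0),h.sum())
# rows of bow in color
A=[(w,(v.ray,)) for w in ()]
for w in range(c[1]-24,c[1]+16,2): print(w,g[w,c[0]-36:c[0]+36:2].tolist())
E
```

```text
t 19.35 pos [0.5785 0.2696 0.1576] F [-0.  -0.1 -0.1] w 0.0425 shift cm [0.09 0.   3.76] rot deg [ 0.14 -0.   -1.72]
[279 215]
n 542 changer x,y range [[-39.7, -12.7], [-31.1, -0.9], [-12.8, 12.2]]
-40 112 -13.4 13.0 tool y -15.5 10.8 tool x 2.2
-38 87 -13.3 12.3 tool y -15.5 10.1 tool x 0.3
-36 31 -12.7 12.2 tool y -14.8 10.1 tool x -1.8
-34 30 -11.4 10.8 tool y -13.5 8.8 tool x -3.8
-32 31 -10.8 10.1 tool y -12.9 8.1 tool x -5.8
-30 23 -10.1 8.7 tool y -12.1 6.7 tool x -7.7
-28 32 -10.3 10.0 tool y -12.2 8.1 tool x -9.8
-26 24 -11.0 10.0 tool y -12.9 8.1 tool x -11.8
-24 31 -11.1 10.0 tool y -12.9 8.1 tool x -13.9
-22 27 -9.8 9.3 tool y -11.6 7.5 tool x -15.9
-20 28 -9.2 8.5 tool y -10.9 6.7 tool x -17.9
-18 35 -10.7 9.9 tool y -12.4 8.2 tool x -19.8
-16 31 -12.1 11.3 tool y -13.8 9.6 tool x -21.7
-14 20 -12.2 12.1 tool y -13.9 10.4 tool x -23.6
head [-3.13672629 -1.72266778] 314
191 [145, 146, 142, 142, 194, 233, 237, 236, 236, 202, 192, 233, 236, 237, 238, 237, 238, 237, 223, 163, 219, 238, 239, 237, 193, 122, 132, 143, 149, 150, 150, 149, 146, 127, 113, 88]
193 [146, 130, 123, 9
[... 2653 characters left out ...]
238, 238, 231, 147, 107, 96, 98, 137, 144, 143, 144, 142, 145, 146, 160, 173, 97, 111, 147, 231, 239, 239, 239, 239, 240, 239, 240, 240, 239, 239]
225 [238, 237, 237, 238, 237, 238, 238, 238, 233, 153, 111, 107, 97, 138, 144, 144, 146, 144, 144, 144, 159, 179, 111, 115, 195, 239, 239, 239, 239, 239, 240, 239, 239, 240, 239, 240]
227 [237, 237, 238, 238, 237, 237, 238, 238, 235, 207, 125, 117, 116, 139, 143, 144, 146, 144, 144, 144, 157, 176, 118, 114, 174, 238, 240, 240, 240, 239, 239, 239, 239, 239, 240, 239]
229 [237, 238, 237, 238, 238, 239, 237, 239, 238, 212, 116, 131, 130, 141, 141, 145, 143, 144, 145, 143, 144, 141, 116, 108, 132, 233, 239, 239, 239, 239, 238, 239, 239, 240, 239, 239]
```

Depth from the wrist camera shows the bow at changer x ≈ −40…−37 and y ≈ ±13, so it's clear of the head. I'll descend around its ends.

Emit:
send_rows(commands=[0.3,-0.17,0,0,0,-1.3,0.46,0,0,2,0,0,0,0.46,0,0,2.5,0,0,0,0.46,0,0,1,0,0,0,0.46,0,0,0,0,0,0,0.46,0,0,0,0,0,0,0.46])

```text
time_s: 20.0
tool_pos: [0.5773, 0.2675, 0.1042]
orientation: [-0.121, 0.993, 0.002, 0.002]
wrist_force: [0.6, -0.5, 0.1]
gripper_width: 0.0463
```

```bash
python3 - <<'E'
from h import *
to(.5753,.2672,.0765,104.5)
save('wrist','w14'); v=V('w14'); st=ctrl.state(); R=Rn.from_quat(st['orientation']).as_matrix(); p=st['tool_pos']
g=cv2.cvtColor(v.im,cv2.COLOR_RGB2GRAY)
# project expected clip outline corners & tips, find bow band
q=v.proj([p+R@[0,y,.0] for y in(-.024,0,.024)]); print(q.round(0).tolist())
c=v.proj([[.5773,.2680,.084]])[0].astype(int); print(c)
for w in range(c[1]-14,c[1]+14,3): print(w,g[w,c[0]-64:c[0]+66:3].tolist())
E
```

```text
t 20.0 pos [0.5773 0.2675 0.1042] F [ 0.6 -0.5  0.1] w 0.0463 shift cm [0.21 0.01 2.77] rot deg [ 0.17  0.27 -0.55]
[[229.0, 262.0], [280.0, 262.0], [331.0, 262.0]]
[280 245]
231 [124, 124, 112, 93, 85, 85, 86, 86, 87, 91, 102, 111, 229, 149, 142, 140, 138, 192, 239, 238, 239, 238, 237, 149, 167, 173, 142, 151, 128, 123, 119, 104, 94, 94, 94, 98, 105, 106, 104, 104, 105, 106, 225, 237]
234 [122, 121, 117, 117, 109, 102, 100, 102, 104, 108, 107, 144, 231, 151, 141, 135, 137, 215, 239, 235, 239, 239, 225, 144, 126, 140, 141, 142, 155, 126, 120, 116, 112, 111, 109, 107, 107, 105, 105, 106, 107, 194, 237, 238]
237 [123, 121, 121, 115, 113, 111, 109, 106, 108, 107, 108, 223, 238, 226, 115, 109, 110, 161, 185, 132, 140, 186, 186, 147, 102, 111, 110, 112, 152, 133, 123, 115, 115, 111, 106, 108, 106, 105, 104, 107, 171, 237, 238, 238]
240 [121, 120, 117, 115, 110, 110, 106, 107, 108, 109, 196, 236, 238, 172, 66, 66, 68, 67, 65, 69, 69, 71, 68, 69, 68, 70, 69, 68, 71, 141, 189, 124, 114, 109, 111, 108, 107, 107, 118, 192, 236, 239, 238, 237]
243 [202, 133, 112, 114, 112, 107, 106, 108, 125, 2
[... 535 characters left out ...]
 239, 239, 239, 239, 238, 238, 230, 63, 59, 85, 86, 85, 117]
252 [84, 80, 56, 56, 188, 237, 238, 236, 237, 237, 238, 238, 238, 235, 130, 107, 79, 111, 139, 142, 142, 141, 139, 141, 130, 119, 73, 105, 127, 236, 239, 238, 239, 239, 239, 239, 239, 230, 61, 58, 70, 86, 86, 86]
255 [86, 66, 56, 58, 161, 237, 236, 237, 237, 237, 238, 238, 238, 238, 197, 109, 101, 81, 139, 142, 141, 142, 143, 143, 168, 109, 91, 111, 201, 239, 240, 240, 239, 238, 240, 238, 239, 214, 60, 58, 59, 83, 86, 85]
258 [80, 59, 60, 61, 160, 237, 237, 238, 237, 237, 238, 238, 238, 238, 211, 123, 109, 88, 138, 142, 142, 143, 141, 141, 170, 114, 109, 128, 236, 239, 239, 239, 239, 239, 239, 239, 239, 212, 58, 59, 57, 75, 86, 85]
```

```bash
python3 - <<'E'
from h import *
v=V('w14'); st=ctrl.state(); R=Rn.from_quat(st['orientation']).as_matrix(); p=st['tool_pos']
for u,w in((255,246),(304,246),(280,238.5),(280,248)): print((R.T@(v.atz(u,w,.084)-p)*1000).round(1))
print([ (np.array(v.proj([p+R@[x,.0245,-.003]])[0])).round(1).tolist() for x in(.011,.007,0,-.011)])
E
```

```text
[ -0.2 -13.2  20.4]
[-0.2 12.8 20.5]
[ 4.   0.1 20.4]
[-1.3  0.1 20.4]
[[334.5, 242.2], [334.1, 250.4], [333.4, 264.6], [332.3, 286.1]]
```

Emit:
send_rows(commands=[0.3,0.03,1.0,0,0,0,0.46,0,0,1.0,0,0,0,0.46,0,0,0.4,0,0,0,0.46,0,0,0,0,0,0,0.46], grip_force=25)

```text
time_s: 20.45
tool_pos: [0.5752, 0.2676, 0.0804]
orientation: [-0.121, 0.993, 0.002, 0.004]
wrist_force: [-1.1, 0.3, 0.1]
gripper_width: 0.0463
```

```bash
python3 - <<'E'
from h import *
to(.5753,.2672,.0765,104.5)
E
```

```text
t 20.45 pos [0.5752 0.2676 0.0804] F [-1.1  0.3  0.1] w 0.0463 shift cm [ 0.01 -0.04  0.39] rot deg [ 0.2   0.45 -0.55]
```

Emit:
send_rows(commands=[0,0,0.35,0,0,0,0.5,0,0,0,0,0,0,0.6,0,0,0,0,0,0,0.7,0,0,0,0,0,0,0.8,0,0,0,0,0,0,0.9,0,0,0,0,0,0,0.9])

```text
time_s: 21.05
tool_pos: [0.5757, 0.2678, 0.0771]
orientation: [-0.121, 0.993, 0.002, 0.004]
wrist_force: [-0.4, -0.4, -1.0]
gripper_width: 0.025
```

```bash
python3 - <<'E'
from h import *
to(.5753,.2672,.0765,104.5)
E
```

```text
t 21.05 pos [0.5757 0.2678 0.0771] F [-0.4 -0.4 -1. ] w 0.025 shift cm [ 0.05 -0.05  0.06] rot deg [ 0.2   0.49 -0.55]
```

Gripped at 25 mm on the clip, now free of the spindle. I'll slide it a little farther from the head and lift.

Emit:
send_rows(commands=[0.3,0,0,0,0,0,0.95,0.2,0,0,0,0,0,0.95,0,0,-0.5,0,0,0,0.95,0,0,-1,0,0,0,0.95,0,0,-2,0,0,0,0.95,0,0,-3,0,0,0,0.95,0,0,0,0,0,0,0.95,0,0,0,0,0,0,0.95])

```text
time_s: 21.85
tool_pos: [0.5699, 0.2661, 0.1473]
orientation: [-0.121, 0.993, 0.002, 0.004]
wrist_force: [0.3, 0.5, -0.1]
gripper_width: 0.025
```

```bash
python3 - <<'E'
from h import *
to(.438,.2188,.16,104.5)
st=save('wrist','w15'); v=V('w15'); save('top','t15')
R=Rn.from_quat(st['orientation']).as_matrix(); p=st['tool_pos']
uu,vv=np.meshgrid(range(200,360),range(200,400)); uu=uu.ravel();vv=vv.ravel()
P=np.array([v.dep(x,y,0) if v.d[y,x]>0 else [np.nan]*3 for x,y in zip(uu,vv)]); T=(P-p)@R*1000
k=(abs(T[:,2])<15)&(abs(T[:,1])<13); print(k.sum(), np.percentile(T[k],[2,50,98],axis=0).round(1).tolist() if k.sum() else '')
# tray at slot, clip gone?
a=np.radians(14); M=np.array([[np.cos(a),np.sin(a)],[-np.sin(a),np.cos(a)]]); C=(P[:,:2]-[.6147,.2766])@M.T*1000
k=(P[:,2]>.0805)&(P[:,2]<.088)&(C[:,0]<-12)&(C[:,0]>-60)&(abs(C[:,1])<20); print('left on tray',k.sum())
E
```

```text
t 21.85 pos [0.5699 0.2661 0.1473] F [ 0.3  0.5 -0.1] w 0.025 shift cm [13.93 -1.41 -1.4 ] rot deg [ 0.21  0.53 -0.55]
1955 [[-26.6, -12.4, -12.2], [-6.6, 2.3, -5.2], [9.7, 11.5, 2.5]]
left on tray 0
```

Emit:
send_rows(commands=[3,-0.3,-0.2,0,0,0,0.95,3.6,-0.4,0,0,0,0,0.95,3.6,-0.4,0,0,0,0,0.95,3,-0.3,0,0,0,0,0.95,0.9,0,0,0,0,0,0.95,0,0,0,0,0,0,0.95,0,0,0,0,0,0,0.95])

```text
time_s: 22.65
tool_pos: [0.4308, 0.2163, 0.1437]
orientation: [-0.121, 0.993, 0.002, 0.002]
wrist_force: [0.1, 0.0, -0.2]
gripper_width: 0.025
```

```bash
python3 - <<'E'
from h import *
to(.434,.2178,.009,104.5)
st=save('wrist','w16'); v=V('w16')
uu,vv=np.meshgrid(range(0,560,2),range(0,420,2)); uu=uu.ravel();vv=vv.ravel()
P=np.array([v.dep(x,y,0) if v.d[y,x]>0 else [np.nan]*3 for x,y in zip(uu,vv)])
k=(abs(P[:,2]-.038)<.004)&(np.hypot(P[:,0]-.438,P[:,1]-.219)<.07); Q=(P[k][:,:2]*1000).astype(np.float32)
print(k.sum(),cv2.minEnclosingCircle(Q) if k.sum()>5 else '', Q.min(0),Q.max(0))
E
```

```text
t 22.65 pos [0.4308 0.2163 0.1437] F [ 0.1  0.  -0.2] w 0.025 shift cm [-0.29  0.03 13.47] rot deg [ 0.16  0.24 -0.56]
332 ((439.06622314453125, 217.19505310058594), 50.46902847290039) [388.902   167.06348] [479.3462  267.50064]
```

Emit:
send_rows(commands=[-0.3,0.03,2,0,0,0,0.95,0,0,3,0,0,0,0.95,0,0,3,0,0,0,0.95,0,0,2,0,0,0,0.95,0,0,1,0,0,0,0.95,0,0,0.3,0,0,0,0.95,0,0,0,0,0,0,0.95])

```text
time_s: 23.4
tool_pos: [0.4444, 0.2215, 0.0266]
orientation: [-0.121, 0.993, 0.003, 0.006]
wrist_force: [-0.1, -0.1, 0.4]
gripper_width: 0.025
```

```bash
python3 - <<'E'
from h import *
to(.434,.2175,.009,104.5)
E
```

```text
t 23.4 pos [0.4444 0.2215 0.0266] F [-0.1 -0.1  0.4] w 0.025 shift cm [ 1.13 -0.15  1.74] rot deg [ 0.23  0.73 -0.59]
```

Emit:
send_rows(commands=[0.5,-0.1,0,0,0,0,0.95,0.3,0,0,0,0,0,0.95,0,0,0.6,0,0,0,0.95,0,0,0.4,0,0,0,0.95,0,0,0,0,0,0,0.95])

```text
time_s: 23.9
tool_pos: [0.4383, 0.2193, 0.0186]
orientation: [-0.121, 0.993, 0.004, 0.008]
wrist_force: [0.6, 0.2, 0.9]
gripper_width: 0.025
```

```bash
python3 - <<'E'
from h import *
to(.434,.2175,.009,104.5)
E
```

```text
t 23.9 pos [0.4383 0.2193 0.0186] F [0.6 0.2 0.9] w 0.025 shift cm [ 0.48 -0.08  0.95] rot deg [ 0.28  1.01 -0.59]
```

Emit:
send_rows(commands=[0.2,0,0.5,0,0,0,0.95,0,0,0,0,0,0,0.95])

```text
time_s: 24.1
tool_pos: [0.4364, 0.2189, 0.0132]
orientation: [-0.121, 0.993, 0.004, 0.009]
wrist_force: [-0.7, -0.2, 0.1]
gripper_width: 0.0251
```

Emit:
send_rows(commands=[0,0,0.2,0,0,0,0.95])

```text
time_s: 24.2
tool_pos: [0.4365, 0.219, 0.0111]
orientation: [-0.121, 0.993, 0.004, 0.009]
wrist_force: [1.2, -0.2, -0.1]
gripper_width: 0.0252
```

Emit:
send_rows(commands=[0,0,0.2,0,0,0,0.95])

```text
time_s: 24.3
tool_pos: [0.4365, 0.219, 0.0089]
orientation: [-0.121, 0.993, 0.004, 0.009]
wrist_force: [-0.1, -0.2, 0.0]
gripper_width: 0.0252
```

Emit:
send_rows(commands=[0,0,0.12,0,0,0,0.95])

```text
time_s: 24.4
tool_pos: [0.4366, 0.219, 0.0075]
orientation: [-0.121, 0.993, 0.004, 0.009]
wrist_force: [-0.3, 0.5, -0.4]
gripper_width: 0.025
```

Emit:
send_rows(commands=[0,0,0.08,0,0,0,0.95])

```text
time_s: 24.5
tool_pos: [0.4365, 0.219, 0.0066]
orientation: [-0.121, 0.993, 0.004, 0.008]
wrist_force: [-0.2, 0.1, -1.3]
gripper_width: 0.025
```

Emit:
send_rows(commands=[0,0,0,0,0,0,0.66,0,0,0,0,0,0,0.62,0,0,0,0,0,0,0.62,0,0,-0.5,0,0,0,0.62,0,0,-2,0,0,0,0.62,0,0,-3,0,0,0,0.62,0,0,-4,0,0,0,0.62,0,0,-4,0,0,0,0.62])

```text
time_s: 25.3
tool_pos: [0.4313, 0.2164, 0.1425]
orientation: [-0.121, 0.993, 0.002, 0.004]
wrist_force: [1.2, 0.7, -0.3]
gripper_width: 0.0328
```

```bash
python3 - <<'E'
from h import *
to(.434,.2175,.2,104.5)
save('wrist','w17');save('top','t17');save('scene','s17')
v=V('w17')
uu,vv=np.meshgrid(range(0,560),range(0,420)); uu=uu.ravel();vv=vv.ravel()
ok=v.d.ravel()>0
pts=cv2.undistortPoints(np.c_[uu,vv].astype(float)[:,None],v.K,np.array([v.k1,0,0,0.]))[:,0]
P=v.c+(np.c_[pts,np.ones(len(pts))]*v.d.ravel()[:,None])@v.R
g=cv2.cvtColor(v.im,cv2.COLOR_RGB2GRAY).ravel()
r=np.hypot(P[:,0]-.4385,P[:,1]-.218)
k=ok&(r<.036)&(g<75)&(P[:,2]<.03); q=P[k]; print('dark in dish',k.sum(),np.percentile(q,[2,50,98],axis=0).round(4).tolist())
k2=ok&(r<.036)&(P[:,2]<.03);print('floor z',np.median(P[k2],0).round(4))
k=ok&(abs(P[:,2]-.038)<.004)&(r<.07); print('rim',cv2.minEnclosingCircle((P[k][:,:2]*1000).astype(np.float32)))
# changes in top camera
a=V('t0').im.astype(int); b=V('t17').im.astype(int); d=(np.abs(a-b).max(2)>50).astype(np.uint8)
n,l,s,c=cv2.connectedComponentsWithStats(cv2.morphologyEx(d,cv2.MORPH_OPEN,np.ones((2,2),np.uint8)))
print([(s[i][:5].tolist()) for i in range(1,n) if s[i][4]>12])
E
```

```text
t 25.3 pos [0.4313 0.2164 0.1425] F [ 1.2  0.7 -0.3] w 0.0328 shift cm [-0.33  0.07 -5.74] rot deg [ 0.19  0.48 -0.6 ]Traceback (most recent call last):
  File "<stdin>", line 11, in <module>
    return _quantile_unchecked(
        a, q, axis, out, overwrite_input, method, keepdims, weights)
    return _ureduce(a,
                    func=_quantile_ureduce_func,
    ...<5 lines>...
                    overwrite_input=overwrite_input,
                    method=method)
    r = func(a, **kwargs)
    result = _quantile(arr,
                       quantiles=q,
    ...<2 lines>...
                       out=out,
                       weights=wgt)
    slices_having_nans = np.isnan(arr[-1, ...])
                                  ~~~^^^^^^^^^
IndexError: index -1 is out of bounds for axis 0 with size 0
```

Emit:
send_rows(commands=[0,0,-4,0,0,0,0.5,0,0,-4,0,0,0,0.5,0,0,0,0,0,0,0.5,0,0,0,0,0,0,0.5])

```text
time_s: 25.85
tool_pos: [0.4304, 0.2158, 0.2245]
orientation: [-0.121, 0.993, 0.002, 0.005]
wrist_force: [-0.5, -0.5, -0.8]
gripper_width: 0.0427
```

```bash
python3 - <<'E'
from h import *
st=save('wrist','w18');save('top','t18');save('scene','s18')
v=V('w18'); print(st['tool_pos'],st['gripper_width'])
g=cv2.cvtColor(v.im,cv2.COLOR_RGB2GRAY)
c=v.proj([[.4385,.218,.01]])[0].astype(int); print(c)
for w in range(c[1]-40,c[1]+42,4):
    print(w,' '.join('%3d'%x for x in g[w,c[0]-48:c[0]+50:4]),'|',' '.join('%2d'%round(v.dep(u,w,0)[2]*1000) if v.d[w,u]>0 else '--' for u in range(c[0]-48,c[0]+50,4)))
a=V('t0').im.astype(int); b=V('t18').im.astype(int); d=(np.abs(a-b).max(2)>50).astype(np.uint8)
n,l,s,_=cv2.connectedComponentsWithStats(cv2.morphologyEx(d,cv2.MORPH_OPEN,np.ones((2,2),np.uint8)))
print([(s[i][:5].tolist()) for i in range(1,n) if s[i][4]>12])
a=V('s0').im.astype(int); b=V('s18').im.astype(int); d=(np.abs(a-b).max(2)>50).astype(np.uint8)
n,l,s,_=cv2.connectedComponentsWithStats(cv2.morphologyEx(d,cv2.MORPH_OPEN,np.ones((2,2),np.uint8)))
print([(s[i][:5].tolist()) for i in range(1,n) if s[i][4]>12])
E
```

```text
[0.43039689 0.21579492 0.22446471] 0.042727715098330024
[278 185]
145  35  38  34  36  34  39  37  58 140 191 217 220 216 219 211 189 143  63  38  34  39  34  37  36  37 | -2  0 -1 -2 -- -1 -2 -1 38 38 37 36  2 36 37 37 37 -1 -2 -1 -2 -2 -1 -2 -3
149  36  35  38  34  39  48 146 203 191 179 178 177 180 180 180 177 179 189 156  55  37  35  38  38  41 | -2  0 -1 -2  0 -2 38 37  4  0  2  2  2  2  1  1  1 38 37 -2 -3 -1 -2 -2 -2
153  35  36  38  36  82 175 181 179 178 179 180 180 178 182 180 180 181 173 159 170  92  34  34  43  39 | -3  0 -2  0 38 38  2  1  2  2  1  1  2  2  1  1  1  2  2 38  0 -2 -2 -2 -2
157  40  38  41  91 173 174 180 179 180 180 182 179 180 180 179 179 180 179 178 149 158 107  39  39  39 | -2 -2 -1 38 36  2  2  1  2  1  1  1  3  1  2  3  2  0  1  3 38 -1  0 -1 -1
161  43  36  71 169 167 178 179 178 180 178 180 181 179 179 179 180 178 181 182 177 143 161  82  40  37 |  1 -1 -1 37  2  3  0  2  1  2  2  1  1  2 --  3  1  2  2  1  5 37 -2 -3 -1
165  44  40 168 148 181 178 179 179 179 180 181 179 181 180 181 179 178 181 180 178 169 118 168  44  40 |  0 -1 37  5  2 -1  1  2
[... 2757 characters left out ...]
 -1 -1 -2
[[511, 130, 49, 24, 535], [475, 148, 85, 49, 1103], [308, 160, 19, 17, 101], [529, 171, 5, 3, 13], [412, 179, 82, 83, 5087], [519, 181, 41, 78, 2555], [411, 198, 8, 8, 32], [357, 201, 203, 219, 16225], [358, 245, 11, 6, 22], [350, 251, 33, 45, 774], [335, 271, 12, 10, 83], [256, 281, 7, 3, 15], [339, 285, 16, 11, 107], [504, 381, 7, 6, 26], [492, 383, 10, 3, 23], [495, 387, 12, 8, 61], [511, 392, 5, 5, 15], [553, 406, 7, 12, 54]]
[[354, 0, 6, 9, 47], [352, 0, 59, 106, 3792], [524, 0, 36, 80, 2021], [512, 81, 48, 70, 2712], [353, 114, 20, 30, 189], [281, 187, 10, 9, 46], [274, 189, 5, 4, 18], [349, 233, 8, 4, 21], [356, 235, 5, 6, 15], [508, 261, 52, 47, 1061], [557, 279, 3, 7, 17]]
```

The clip lies flat in the dish: its outline is about 9 mm above the dish floor and well inside the walls. The image differences show only the clip, the arm and shadows, plus a 15-pixel change at the wedge handle. Handing in.

```bash
python3 -c "
from h import *
print(ctrl.sign_off(), ctrl.state()['time_s'])"
```

```text
the job is handed in; nothing more can be done
the job is handed in; nothing more can be done
```

The clip is off the spindle and lying flat in the glass dish, and the wedge is back upright in its own rack pocket. The job took about 26 s of the 58 s and is handed in; sign-off gave no verdict.

- **Prying:** the wedge's blade stood about 2 mm askew, so I tilted the tool 2–3° to compensate. I found the spindle head by light touch (about 1.5 N) and slid the wedge down between head and bow. The downward force peaked at about 12 N and dropped to zero as the clip let go. I then pushed the clip along the slot with the blade until it was clear of the head, and the fingers first touched it only after that.
- **Wedge:** it went back at its original height. Seating it gave a brief 33 N push at the wrist, more than I intended but under the limits.
- **Clip:** I gripped it across the bow ends, lifted it clear and released it near the middle of the dish.

**Last checks:** depth readings show the clip flat on the dish floor, about 9 mm high and well inside the walls. The clip was gone from the tray after the lift. Before-and-after pictures show no other changes apart from the arm, shadows and a few pixels at the wedge handle, which sits about 1 mm from where it started, within the pocket's play. The final dish check was by numbers only, because the 12 pictures were used up. My first attempt at it stopped with an error (no pixels matched the darkness threshold), and the repeat worked.

**Disagreement:** two measurements of the clip's sideways position differed by about 3 mm. A closer look before gripping showed it centred to within about 1 mm.

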